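# Tip the practice balls out of the tiffin pail

### The arm

A 6-joint arm with a two-finger parallel gripper is mounted at the origin on the work surface. World frame = base frame: x ahead of the robot, y to its left, z up, the work surface at z = 0. Lengths are in m, angles in rad, forces in N, time in s.
With the tool pointing down it reaches from about 0.3 to 1 m from the base axis. Payload 5.1 kg.
Tool frame: the origin (TCP) lies on the centre line of the jaws, within the pads' length; the fingertips stand env.tip_reach ahead of it and the grasp point (between the pads) lies 5 mm behind it (env.tip_reach is the distance from the TCP to the fingertips, in m); z points along the fingers, x is the direction in which the jaws open and shut, and the axes are right-handed (so a half turn about z gives the same grasp; the last joint's range is limited). The gripper opens to 95 mm and grips with 3 to 60 N. Pads are 20 mm wide; open, the fingers measure 119 mm over their backs; the gripper's body (75 mm by 180 mm) begins 59 mm behind the grasp point.
Start: joints at [-1.288, 0.124, 1.65, -0, 1.367, -0.083], TCP at [0.232, -0.607, 0.192] pointing down, gripper open.
Joint ranges: [-2.61, 2.61], [-1.02, 2.33], [0.03, 2.71], [-1.35, 4.49], [0.32, 2.68], [-2.91, 2.91]. Speed limits (rad/s): [2.57, 2.57, 3.14, 3.14, 3.14, 3.14].

### API

Orientations are given as a unit quaternion [w, x, y, z].
In Python, from bench import env, viewer gives the robot as it stands.
- The arm moves only by the tool jog_arm, never from a script. Its arguments are lists of equal length, an entry for each row: "gripper": the closure, from 0 (fully open) to 1 (shut); "linear": the shift along the tool's x, y, z in cm, a list of three; "turn": the turn about the tool's z in degrees. A call has 1 to 20 rows; each row shifts and turns the pose as measured when the row begins, along the tool's axes as they then stand; what a row does not reach is not made up. A row lasts 1/12 s, in which the tool goes at most 41.7 mm and 7.16 degrees, less where a joint would pass 70% of its speed; a pose out of reach is approached as far as the arm can. A call is refused whole if a number of a shift passes 4.17 or a number of a turn 7.16, either way. A call with a gripper value outside its range is refused whole. The fingers move at their own pace and stop on an object; "force" is the grip in N (left out, the last holds). Time passes only in rows, so rows that do not move let the fingers close. It gives the time, the measured TCP pose, the force and the opening at its end, in the units of the state.
- env.observe(): the state, without advancing time (a new reading comes with each control period).
- viewer.read_camera(name): name is "side" or "top"; returns the picture (480x640x3 uint8, blue, green, red); there is no depth.
- viewer.camera_model(name): a dict with "camera_matrix" (3x3 intrinsics, pixels), "rvec" (rotation vector, rad) and "tvec" (3), from world to camera coordinates, as OpenCV has them. Camera axes: x right, y down, z forward; pixel columns grow to the right and rows downward; lengths in m; the calibration is good to about 2 mm. A picture is of the moment at which its call begins. camera_model takes no time and is no camera call.
- env.sign_off(): hands the job in, once; it reports no verdict.
Trained networks look in the newest picture that a camera, given by its name, has taken for a name from the list of things; names that differ only in an ending like _2 or _b are one class to them, and where a whole thing is asked for, a point or a joint stands for the part that bears it (a point fixed in the world has none). Each returns a list of dicts, best first, with "conf" (0 to 1); they miss things now and then, are a little off and sometimes report something else, mostly with a low value. They report only what shows in the picture. A call takes as long as a camera call. They do not tell look-alikes from the thing itself.
- viewer.regions_of(thing, camera): "mask" (480x640 bool, what is visible of it) and "rect" ([left, top, right, bottom] in pixels, round what is visible of it).
- viewer.mark_of(thing, camera): "uv" ([column, row] in pixels: a listed point, or the origin of a listed thing).
The state is a dict: "time_s": time; "q": joint angles; "joint_vel": joint speeds; "joint_torque": joint torques, N m; "eef_pos": TCP position; "tcp_rot": TCP orientation; "wrist_force": force on the tool from outside, world axes, zero at the start; "moment": the same for the moment, N m; "width": finger opening in m.
Only numpy, scipy, OpenCV 4.12 (cv2) and the standard library are available. Lean on these libraries where they do the work, as an engineer would, in place of code of your own. Each camera call takes 0.05 s, during which the arm holds its last target.

### The job

Lift the steel pail that has the two balls in it by its bail, stand it upright in the plywood tray near one end, squarely along the tray with its back lug toward that end, and let go. Then take the lug at its bottom rim and lift it up and over, holding the lug until the pail lies on its front with its mouth toward the other end. Both balls must end up out of the pail and in the tray, with the pail left lying there.

Things in the scene. Friction and masses are not known exactly. Their poses are not given: they have to be found in the camera images.
- pail_mid (a point): Centre, 33 mm above the underside, of a square open steel pail holding two balls, the only tin with a back lug. z points out of its mouth, x to its front, the lug is at -x. Walls 96 x 96 mm outside, 3 thick, 66 high; floor 6 thick. Bottom rim plate 112 x 112 mm, 6 thick, 8 proud of the walls. About 0.4 kg. Lying on its front it rests on rim and mouth, tilted 97 degrees, so the balls roll out.
- pail_bail: The pail's wire bail. Origin on its pivot axis (along y), on the pail's axis, 58 mm above the underside. 67 mm along its z is the middle of the wooden grip: 12 mm thick, 50 mm long along y, taken from above with fingers closing along x. The wire arms stand at y = -56 and +56 mm. The pivot rubs a little: the bail stays where left, starts upright, and the lifted pail may hang tilted some 10 degrees.
- pail_lug: The pail's lug. Origin at the centre of a round steel bar along the pail's y, 16 mm thick, 28 mm long with domed ends, 82 mm behind the pail's axis, 26 mm above its underside, on an 8 mm rod from the wall. Axes as the pail's. Taken from above by its two ends with about 15 N (fingers closing along y), it turns between them as the pail tips about its front bottom edge.
- tray: Fixed plywood tray, 420 mm along its x, 200 mm along its y, 30 mm high, walls and floor 5 mm thick. Origin at the centre of its underside. With its centre 75 mm off the tray's middle toward one end, its lug to that end, the pail has room to tip toward the other end.
- ball1_center (a point): Centre of a dark rubber ball, 30 mm in diameter, at the start loose inside the pail.
- ball2_center (a point): Centre of the other ball, the same.
Not all that is in view belongs to the job. What is shaped like the part that bears pail_mid but yellow is not meant.

How it is judged:
By the outcome, as a careful person would: the job done as asked, in the order asked, and still so for the second after the job is handed in, with the robot touching nothing.
It also fails if it takes over 64 s, if anything falls off the work surface, if the arm or the gripper's body presses on something with over 40 N, if the wrist force passes 120 N, or if a joint passes its speed limit or range.

## Working session

There is one attempt and no reset: what is moved stays moved. The work goes in short steps, Python scripts to look and compute and a tool call to move; the robot and the scene stay as the last step left them, time stands still between calls to the robot, and variables do not carry over. Pictures are saved under pics/ and viewed, and the job is handed in when it is done.

Besides the shell and the picture viewer there is one more tool, called after ">>>" as name(argument=value, ...) on one line, values as JSON. jog_arm: Moves the arm, as the interface text tells. Its arguments: {"type":"object","properties":{"gripper":{"type":"array"},"linear":{"type":"array"},"turn":{"type":"array"},"force":{"type":"number"}},"required":["gripper","linear","turn"]}

```bash
mkdir -p pics; ls
python3 - <<'E'
from bench import env, viewer
import cv2
print(env.observe(), env.tip_reach)
for c in("side","top"):
    im=viewer.read_camera(c); cv2.imwrite(f"pics/{c}0.png",im)
    m=viewer.camera_model(c); print(c,m)
    for t in("pail_mid","pail_bail","pail_lug","tray","ball1_center"):
        print(t,[(r["uv"],r["conf"]) for r in viewer.mark_of(t,c)])
E
```

```text
pics
{'time_s': 0.0, 'q': array([-1.28762810e+00,  1.24474973e-01,  1.65164473e+00, -1.77622387e-05,
        1.36750404e+00, -8.25946871e-02]), 'joint_vel': array([ 8.39848601e-04,  6.99404247e-04, -1.07787595e-03,  4.45129289e-04,
       -5.31547458e-06, -7.96191170e-04]), 'joint_torque': array([-1.03502622e-03, -4.17608929e+01, -3.59932101e+01,  7.72492122e-02,
        4.92801773e-02, -1.76315789e-04]), 'eef_pos': array([ 0.23226082, -0.60636029,  0.1910239 ]), 'tcp_rot': array([-6.35862248e-04,  8.23912559e-01, -5.66716035e-01, -7.91889502e-04]), 'wrist_force': array([ 0.43686404, -0.1343482 ,  0.14817029]), 'moment': array([-0.0119201 ,  0.07723333, -0.0322313 ]), 'width': 0.09517177506711104} 0.014
side {'camera_matrix': array([[466.08417168,   0.        , 320.53896345],
       [  0.        , 466.08417168, 237.76227835],
       [  0.        ,   0.        ,   1.        ]]), 'rvec': array([ 0.82895662, -2.51504856,  1.10107485]), 'tvec': array([0.44277044, 0.14013307, 0.75158888])}
pail_mid [([389.5, 375.0], 0.65)]
pail_bail [([233.1, 315.0], 0.98), ([388.6, 366.1], 0.89)]
pail_lug [([325.4, 390.7], 0.74), ([191.9, 353.4], 0.73), ([235.1, 325.6], 0.65)]
tray [([387.8, 164.6], 0.91)]
ball1_center [([249.9, 342.8], 0.55)]
top {'camera_matrix': array([[524.29329578,   0.        , 314.15192285],
       [  0.        , 524.29329578, 247.29517967],
       [  0.        ,   0.        ,   1.        ]]), 'rvec': array([ 2.14970095, -2.09655876,  0.14740615]), 'tvec': array([0.13910184, 0.43422774, 1.00515941])}
pail_mid [([235.3, 360.2], 0.96), ([209.6, 238.9], 0.87)]
pail_bail [([232.2, 356.7], 0.87), ([208.7, 235.9], 0.53)]
pail_lug [([206.3, 327.2], 0.47), ([171.5, 225.7], 0.44)]
tray [([483.5, 216.3], 0.9), ([218.1, 231.8], 0.54)]
ball1_center [([481.4, 216.8], 0.48), ([206.8, 250.8], 0.47)]
```

View pics/side0.png

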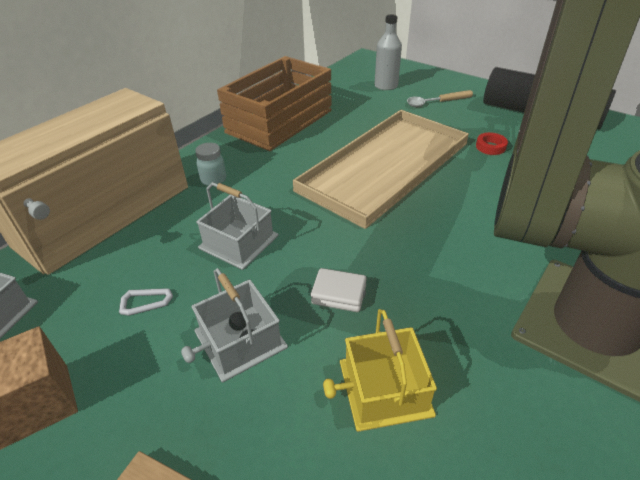

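View pics/top0.png

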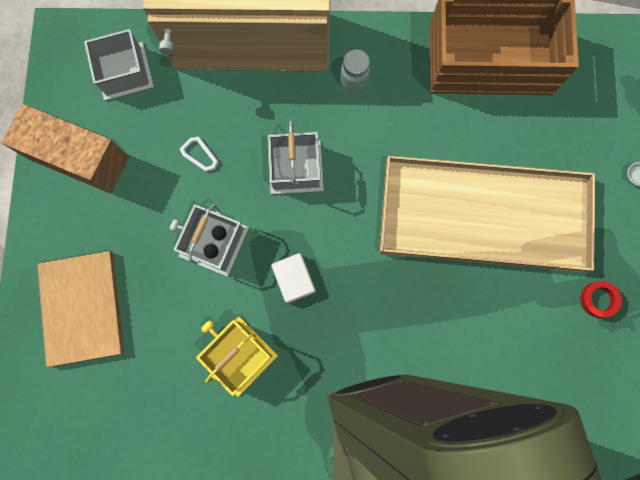

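The pail with the lug and the two dark balls is at about (210,240) in the top view and (237,325) in the side view, with its lug at (176,225) and (187,354). The tray is at (488,213) in the top view. I'll zoom in to get accurate corners.

```bash
python3 - <<'E'
import cv2
a=cv2.imread("pics/top0.png")[190:290,150:270]; b=cv2.imread("pics/side0.png")[255:385,170:300]
cv2.imwrite("pics/topz.png",cv2.resize(a,None,fx=6,fy=6,interpolation=cv2.INTER_CUBIC)[:600])
cv2.imwrite("pics/sidez.png",cv2.resize(b,None,fx=4.5,fy=4.5,interpolation=cv2.INTER_CUBIC))
E
cat > h.py <<'E'
import numpy as np,cv2
from bench import env,viewer
def proj(P,c):
    m=viewer.camera_model(c); return cv2.projectPoints(np.array(P,float).reshape(-1,1,3),m["rvec"],m["tvec"],m["camera_matrix"],None)[0][:,0]
def ray(uv,c,z):
    m=viewer.camera_model(c);R=cv2.Rodrigues(m["rvec"])[0];o=-R.T@m["tvec"]
    d=R.T@np.linalg.inv(m["camera_matrix"])@np.array([uv[0],uv[1],1.]);return o+d*(z-o[2])/d[2]
E
python3 -c "
from h import *
print(ray((210,240),'top',.066),ray((176,225),'top',.026),ray((187,354),'side',.026))
for u in [(388,157),(595,173),(592,270),(381,254)]: print(ray(u,'top',.03))
for u in [(402,114),(469,131),(363,217),(296,186)]: print(ray(u,'side',.03))
"
```

```text
[0.43563673 0.35241138 0.066     ] [0.47213844 0.43322643 0.026     ] [0.47387337 0.43711847 0.026     ]
[0.62348684 0.00341611 0.03      ]
[ 0.59743321 -0.41447304  0.03      ]
[ 0.39924103 -0.39680433  0.03      ]
[0.42140147 0.01652688 0.03      ]
[ 0.58079271 -0.39192555  0.03      ]
[ 0.40196554 -0.40921253  0.03      ]
[0.43297498 0.02145605 0.03      ]
[0.60565093 0.01805257 0.03      ]
```

View pics/topz.png

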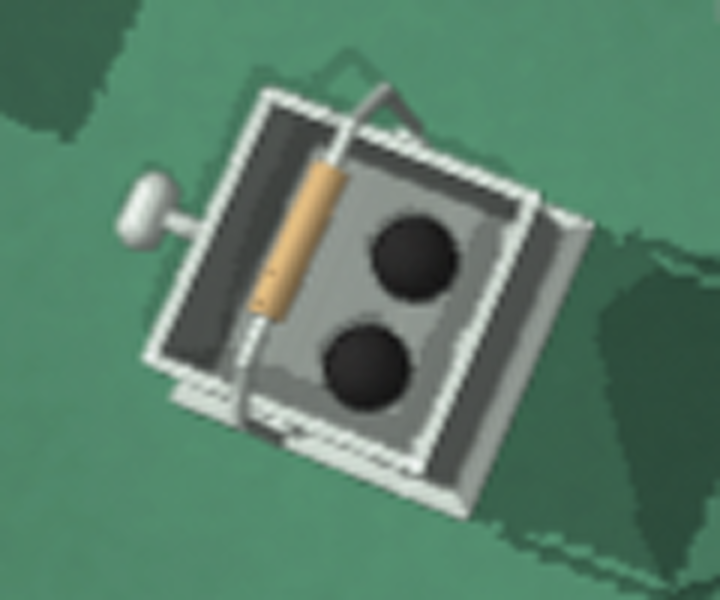

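View pics/sidez.png

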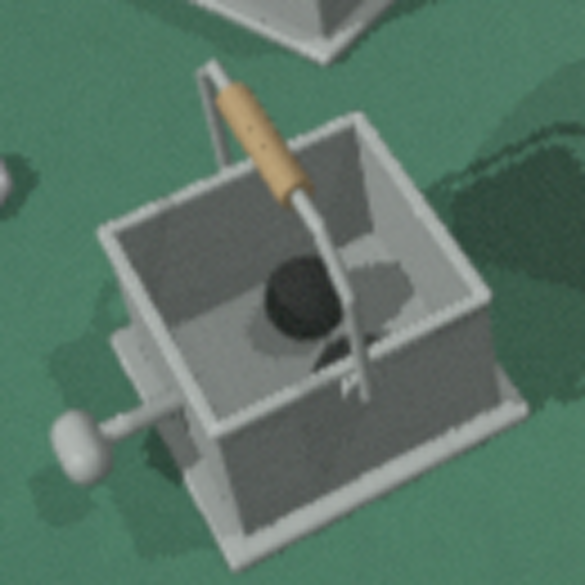

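```bash
python3 - <<'E'
import cv2
a=cv2.imread("pics/top0.png")[145:280,370:605]; b=cv2.imread("pics/side0.png")[105:225,285:480]
cv2.imwrite("pics/ttz.png",cv2.resize(a,None,fx=3,fy=3,interpolation=cv2.INTER_CUBIC))
cv2.imwrite("pics/tsz.png",cv2.resize(b,None,fx=4,fy=4,interpolation=cv2.INTER_CUBIC))
E
cat >> h.py <<'E'
from scipy.optimize import least_squares
def fit(model,obs,p0,free_z=False):
    # obs: list (P local, cam, uv)
    def T(p,P):
        c,s=np.cos(p[2]),np.sin(p[2]); return np.array([p[0]+c*P[0]-s*P[1],p[1]+s*P[0]+c*P[1],P[2]])
    def f(p): return np.concatenate([proj(T(p,P),c)[0]-uv for P,c,uv in obs])
    r=least_squares(f,p0,loss="soft_l1"); return r.x,f(r.x).reshape(-1,2)
E
cat > f1.py <<'E'
from h import *
t=lambda u:(np.array(u)+.5)/6-.5+[150,190]
s=lambda u:(np.array(u)+.5)/4.5-.5+[170,255]
h=.048;b=.056
obs=[((-h,h,.066),"top",t((265,92))),((h,h,.066),"top",t((535,197))),((h,-h,.066),"top",t((417,468))),((-h,-h,.066),"top",t((148,357))),
((b,b,.006),"top",t((592,226))),((b,-b,.006),"top",t((465,515))),((-.082,0,.026),"top",t((148,210))),
((-h,h,.066),"side",s((102,230))),((h,h,.066),"side",s((358,115))),((h,-h,.066),"side",s((490,297))),((-h,-h,.066),"side",s((215,432))),
((b,-b,.006),"side",s((527,410))),((-b,-b,.006),"side",s((237,565))),((-.082,0,.026),"side",s((82,447)))]
p,r=fit(None,obs,[.43,.35,np.arctan2(-.93,-.37)]);print(p,np.degrees(p[2]));print(r.round(1))
# bail grip triangulate, 
def tri(a,b):
    def f(P): return np.concatenate([proj(P,"top")[0]-a,proj(P,"side")[0]-b])
    r=least_squares(f,[.43,.35,.12]);return r.x,r.fun
print(tri(t((297,242)),s((265,143))))
E
python3 f1.py
```

```text
[ 0.44396384  0.35954764 -1.92920097] -110.5350732982443
[[ 0.6 -0.3]
 [ 0.1 -0.1]
 [ 0.1 -0.1]
 [-0.1  0.1]
 [ 0.5 -0.9]
 [ 0.   0.9]
 [ 0.3  0.1]
 [ 0.1  0.3]
 [-0.   0.1]
 [-0.7 -0.1]
 [-0.   0.3]
 [ 1.2 -0.2]
 [-0.9  0.7]
 [ 0.1  0.1]]
(array([0.44332662, 0.35964154, 0.12651545]), array([ 0.00568747,  0.00871644, -0.00777585, -0.00177954]))
```

View pics/ttz.png

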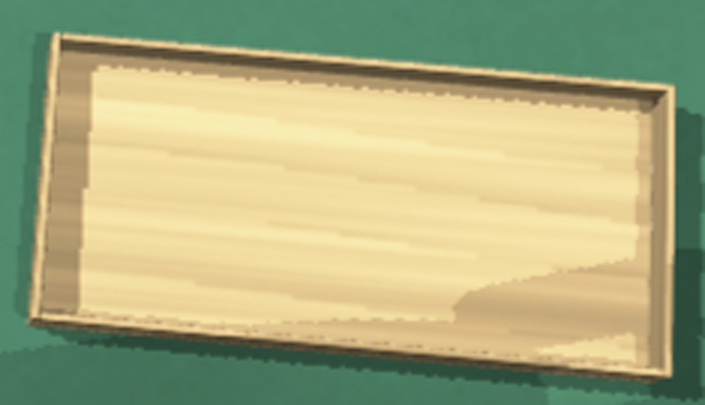

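View pics/tsz.png

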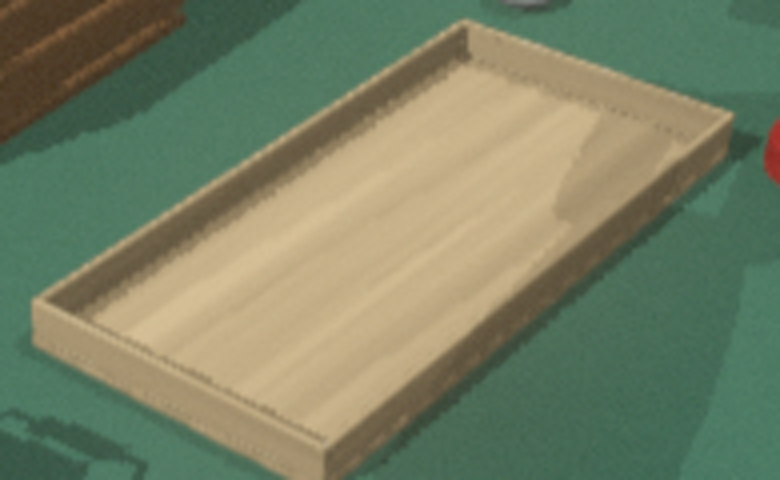

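```bash
cat > f2.py <<'E'
from h import *
t=lambda u:(np.array(u)+.5)/3-.5+[370,145]
s=lambda u:(np.array(u)+.5)/4-.5+[285,105]
L,W,z=.21,.1,.03
obs=[((-L,W,z),"top",t((57,33))),((L,W,z),"top",t((673,88))),((L,-W,z),"top",t((668,375))),((-L,-W,z),"top",t((32,320))),
((-L,W,z),"side",s((36,300))),((L,W,z),"side",s((466,20))),((L,-W,z),"side",s((732,117))),((-L,-W,z),"side",s((325,450)))]
p,r=fit(None,obs,[.51,-.2,-1.63]);print(p,np.degrees(p[2]));print(r.round(1))
E
python3 f2.py
python3 - <<'E'
import numpy as np
from scipy.spatial.transform import Rotation as R
q=[-6.35862248e-04,8.23912559e-01,-5.66716035e-01,-7.91889502e-04]
print(R.from_quat(q,scalar_first=True).as_matrix().round(3))
E
```

```text
[ 0.51203941 -0.19739998 -1.64172074] -94.0636693383309
[[-1.4 -0.2]
 [ 0.8 -0.8]
 [ 1.3  1.3]
 [-0.6 -0.2]
 [-1.3  0.2]
 [-0.3 -0.5]
 [ 1.5 -0.8]
 [ 0.3  0.4]]
[[ 0.358 -0.934 -0.001]
 [-0.934 -0.358  0.002]
 [-0.002 -0.    -1.   ]]
```

```bash
cat >> h.py <<'E'
def heading():
    from scipy.spatial.transform import Rotation as R
    M=R.from_quat(env.observe()["tcp_rot"],scalar_first=True).as_matrix(); return np.arctan2(M[1,0],M[0,0]),M
def plan(target,hd_deg,N):
    o=env.observe();h0,M=heading();p0=o["eef_pos"];h1=np.radians(hd_deg);dh=(h1-h0+np.pi)%(2*np.pi)-np.pi
    print("now",p0.round(4),np.degrees(h0).round(1),"tilt",M[:,2].round(3),o["time_s"])
    d=(np.array(target)-p0)/N; rows=[]
    for i in range(N):
        h=h0+dh*i/N;c,s=np.cos(h),np.sin(h)
        rows.append([round(100*(c*d[0]+s*d[1]),2),round(100*(s*d[0]-c*d[1]),2),round(-100*d[2],2)])
    print(rows,"turn",round(-np.degrees(dh)/N,2))
E
python3 -c "
from h import *
plan((.444,.3595,.19),69.5,30)"
```

```text
now [ 0.2325 -0.607   0.1923] -69.0 tilt [ 0. -0. -1.] 0.6
[[np.float64(-2.76), np.float64(-1.81), np.float64(0.01)], [np.float64(-2.6), np.float64(-2.03), np.float64(0.01)], [np.float64(-2.43), np.float64(-2.23), np.float64(0.01)], [np.float64(-2.24), np.float64(-2.42), np.float64(0.01)], [np.float64(-2.04), np.float64(-2.59), np.float64(0.01)], [np.float64(-1.83), np.float64(-2.75), np.float64(0.01)], [np.float64(-1.6), np.float64(-2.88), np.float64(0.01)], [np.float64(-1.36), np.float64(-3.0), np.float64(0.01)], [np.float64(-1.11), np.float64(-3.1), np.float64(0.01)], [np.float64(-0.86), np.float64(-3.18), np.float64(0.01)], [np.float64(-0.6), np.float64(-3.24), np.float64(0.01)], [np.float64(-0.34), np.float64(-3.28), np.float64(0.01)], [np.float64(-0.07), np.float64(-3.3), np.float64(0.01)], [np.float64(0.19), np.float64(-3.29), np.float64(0.01)], [np.float64(0.46), np.float64(-3.27), np.float64(0.01)], [np.float64(0.72), np.float64(-3.22), np.float64(0.01)], [np.float64(0.97), np.float64(-3.15), np.float64(0.01)], [np.float64(1.23), np.float64(-3.06), np.float64(0.01)], [np.float64(1.47), np.float64(-2.95), np.float64(0.01)], [np.float64(1.7), np.float64(-2.83), np.float64(0.01)], [np.float64(1.92), np.float64(-2.68), np.float64(0.01)], [np.float64(2.13), np.float64(-2.52), np.float64(0.01)], [np.float64(2.33), np.float64(-2.34), np.float64(0.01)], [np.float64(2.51), np.float64(-2.14), np.float64(0.01)], [np.float64(2.67), np.float64(-1.93), np.float64(0.01)], [np.float64(2.82), np.float64(-1.71), np.float64(0.01)], [np.float64(2.95), np.float64(-1.48), np.float64(0.01)], [np.float64(3.06), np.float64(-1.24), np.float64(0.01)], [np.float64(3.15), np.float64(-0.99), np.float64(0.01)], [np.float64(3.22), np.float64(-0.73), np.float64(0.01)]] turn -4.62
```

>>> jog_arm(gripper=[0,0,0,0,0,0,0,0,0,0,0,0,0,0,0,0,0,0,0,0], linear=[[-2.8,-1.8,0],[-2.6,-2.0,0],[-2.4,-2.2,0],[-2.2,-2.4,0],[-2.0,-2.6,0],[-1.8,-2.7,0],[-1.6,-2.9,0],[-1.4,-3.0,0],[-1.1,-3.1,0],[-0.9,-3.2,0],[-0.6,-3.2,0],[-0.3,-3.3,0],[-0.1,-3.3,0],[0.2,-3.3,0],[0.5,-3.3,0],[0.7,-3.2,0],[1.0,-3.2,0],[1.2,-3.1,0],[1.5,-3.0,0],[1.7,-2.8,0]], turn=[-4.6,-4.6,-4.6,-4.6,-4.6,-4.6,-4.6,-4.6,-4.6,-4.6,-4.6,-4.6,-4.6,-4.6,-4.6,-4.6,-4.6,-4.6,-4.6,-4.6], force=30)

```text
time_s: 2.27
eef_pos: [0.3564, 0.064, 0.1931]
tcp_rot: [0.005, 0.973, 0.23, 0.007]
wrist_force: [0.8, 0.1, -0.3]
width: 0.0949
```

```bash
sed -i 's/print(rows,"turn"/print([[float(v.round(1)) for v in r] for r in rows],"turn"/' h.py; python3 -c "
from h import *
plan((.444,.3595,.19),69.5,18)"
```

```text
now [0.3564 0.064  0.1931] 26.6 tilt [ 0.016 -0.006 -1.   ] 2.2667
[[1.2, -1.2, 0.0], [1.2, -1.2, 0.0], [1.3, -1.2, 0.0], [1.3, -1.1, 0.0], [1.4, -1.0, 0.0], [1.4, -1.0, 0.0], [1.4, -0.9, 0.0], [1.5, -0.9, 0.0], [1.5, -0.8, 0.0], [1.6, -0.7, 0.0], [1.6, -0.7, 0.0], [1.6, -0.6, 0.0], [1.6, -0.5, 0.0], [1.6, -0.5, 0.0], [1.7, -0.4, 0.0], [1.7, -0.3, 0.0], [1.7, -0.3, 0.0], [1.7, -0.2, 0.0]] turn -2.38
```

>>> jog_arm(gripper=[0,0,0,0,0,0,0,0,0,0,0,0,0,0,0,0,0,0,0], linear=[[1.2,-1.2,0],[1.2,-1.2,0],[1.3,-1.2,0],[1.3,-1.1,0],[1.4,-1.0,0],[1.4,-1.0,0],[1.4,-0.9,0],[1.5,-0.9,0],[1.5,-0.8,0],[1.6,-0.7,0],[1.6,-0.7,0],[1.6,-0.6,0],[1.6,-0.5,0],[1.6,-0.5,0],[1.7,-0.4,0],[1.7,-0.3,0],[1.7,-0.3,0],[1.7,-0.2,0],[0,0,0]], turn=[-2.4,-2.4,-2.4,-2.4,-2.4,-2.4,-2.4,-2.4,-2.4,-2.4,-2.4,-2.4,-2.4,-2.4,-2.4,-2.4,-2.4,-2.4,0])

```text
time_s: 3.85
eef_pos: [0.437, 0.3864, 0.1975]
tcp_rot: [0.008, 0.804, 0.595, 0.01]
wrist_force: [-0.7, -0.6, 0.3]
width: 0.0952
```

```bash
python3 -c "
from h import *
plan((.444,.3595,.19),69.5,1)
plan((.444,.3595,.12),69.5,1)
o=env.observe();print(o['q'])
for c in ('top','side'): cv2.imwrite('pics/%s1.png'%c,viewer.read_camera(c))"
```

```text
now [0.437  0.3864 0.1975] 73.0 tilt [ 0.026 -0.001 -1.   ] 3.85
[[-2.4, 1.5, 0.8]] turn 3.51
now [0.437  0.3864 0.1975] 73.0 tilt [ 0.026 -0.001 -1.   ] 3.85
[[-2.4, 1.5, 7.8]] turn 3.51
[ 0.64090615 -0.03878625  1.80949907 -0.01686374  1.35067716 -0.62978228]
```

```bash
cat >> h.py <<'E'
def plan(target,hd_deg,N):
    from scipy.spatial.transform import Rotation as R
    o=env.observe();h0,M=heading();p0=o["eef_pos"];h1=np.radians(hd_deg);dh=(h1-h0+np.pi)%(2*np.pi)-np.pi
    print("now",p0.round(4),np.degrees(h0).round(1),"tilt",M[:,2].round(3),o["time_s"].__round__(2))
    d=(np.array(target)-p0)/N; rows=[]
    for i in range(N):
        Mi=M@R.from_euler("z",-dh*i/N).as_matrix()
        rows.append([float(v) for v in (100*Mi.T@d).round(2)])
    print(rows,"turn",round(-np.degrees(dh)/N,2),"q6",o["q"][5].round(2))
E
python3 -c "
from h import *
plan((.444,.3595,.19),69.5,2)"
```

```text
now [0.4365 0.3843 0.1973] 72.9 tilt [ 0.025 -0.003 -1.   ] 3.95
[[-1.08, 0.71, 0.38], [-1.06, 0.75, 0.38]] turn 1.68 q6 -0.63
```

View pics/side1.png

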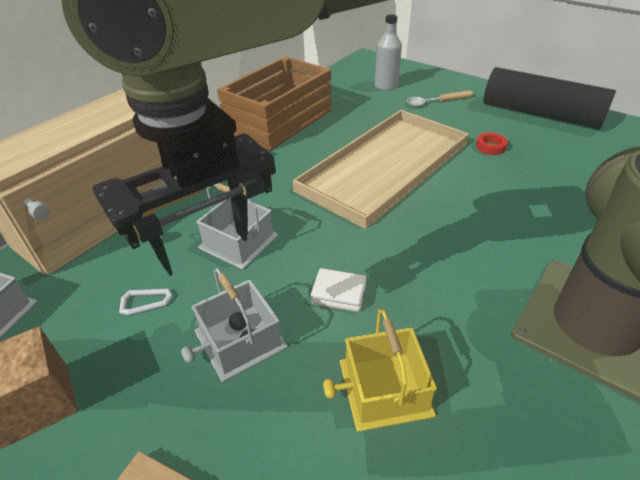

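The gripper hangs above the target pail. Its fingertips are at about (168,272) and (243,238) in the side view, and the bail grip at (230,287) is upright. Next I'll centre over it.

>>> jog_arm(gripper=[0,0,0,0,0], linear=[[-1.1,0.7,0.4],[-1.1,0.7,0.4],[0,0,0],[0,0,0],[0,0,0]], turn=[1.7,1.7,0,0,0])

```text
time_s: 4.37
eef_pos: [0.4433, 0.3524, 0.1884]
tcp_rot: [0.009, 0.825, 0.565, 0.009]
wrist_force: [0.1, 0.5, -0.0]
width: 0.0951
```

```bash
python3 -c "
from h import *
plan((.4435,.3595,.19),69.5,1)
plan((.4435,.3595,.121),69.5,5)"
```

```text
now [0.4433 0.3524 0.1884] 68.8 tilt [ 0.025 -0.005 -1.   ] 4.37
[[0.67, -0.23, -0.16]] turn -0.72 q6 -0.61
now [0.4433 0.3524 0.1884] 68.8 tilt [ 0.025 -0.005 -1.   ] 4.37
[[0.13, -0.08, 1.35], [0.13, -0.08, 1.35], [0.13, -0.08, 1.35], [0.13, -0.08, 1.35], [0.13, -0.08, 1.35]] turn -0.14 q6 -0.61
```

>>> jog_arm(gripper=[0,0,0,0,0,0,0,0], linear=[[0.3,-0.1,0.8],[0.3,-0.1,1.2],[0,0,1.2],[0,-0.1,1.2],[0,-0.1,1.2],[0,0,0.8],[0,0,0],[0,0,0]], turn=[-0.7,0,0,0,0,0,0,0])

```text
time_s: 5.03
eef_pos: [0.4416, 0.3589, 0.115]
tcp_rot: [0.009, 0.821, 0.57, 0.007]
wrist_force: [-0.1, -0.4, -0.8]
width: 0.0952
```

```bash
python3 -c "
from h import *
plan((.4435,.3595,.121),69.5,1)"
```

```text
now [0.4416 0.3589 0.115 ] 69.5 tilt [ 0.022 -0.006 -1.   ] 5.03
[[0.12, 0.17, -0.6]] turn 0.05 q6 -0.61
```

>>> jog_arm(gripper=[0,0,1,1,1,1,1,1,1,1,1,1], linear=[[0.1,0.2,-0.5],[0,0,0],[0,0,0],[0,0,0],[0,0,0],[0,0,0],[0,0,0],[0,0,0],[0,0,0],[0,0,0],[0,0,0],[0,0,0]], turn=[0,0,0,0,0,0,0,0,0,0,0,0], force=35)

```text
time_s: 6.03
eef_pos: [0.4459, 0.3605, 0.1241]
tcp_rot: [0.009, 0.821, 0.57, 0.01]
wrist_force: [-1.0, -0.4, -0.5]
width: 0.0341
```

```bash
python3 -c "
from h import *
plan((.4435,.3595,.121),69.5,1)
for c in ('top','side'): cv2.imwrite('pics/%s2.png'%c,viewer.read_camera(c))"
```

```text
now [0.4459 0.3605 0.1241] 69.5 tilt [ 0.026 -0.003 -1.   ] 6.03
[[-0.18, -0.19, 0.3]] turn 0.05 q6 -0.61
```

View pics/side2.png

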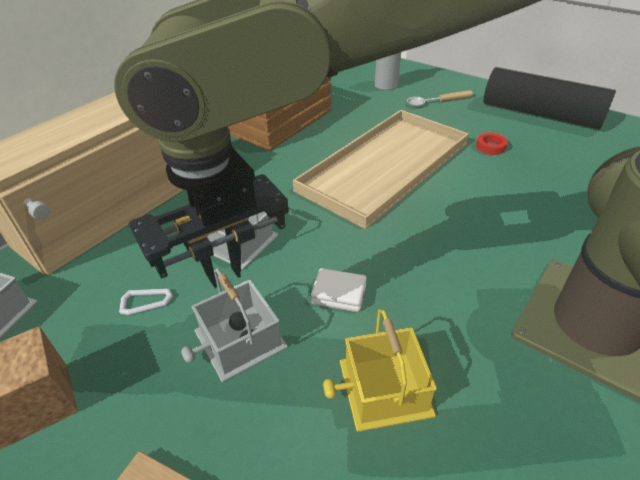

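The fingers straddle the wooden grip at (230,288) and are still closing, so I'll finish the close.

>>> jog_arm(gripper=[1,1,1,1,1,1,1], linear=[[-0.1,-0.1,0.3],[0,0,0],[0,0,0],[0,0,0],[0,0,0],[0,0,0],[0,0,0]], turn=[0,0,0,0,0,0,0])

```text
time_s: 6.72
eef_pos: [0.4443, 0.3597, 0.1202]
tcp_rot: [0.009, 0.821, 0.57, 0.01]
wrist_force: [-0.2, -0.7, 0.6]
width: 0.0006
```

>>> jog_arm(gripper=[1,1,1,1,1,1,1,1], linear=[[0,0,-0.3],[0,0,-0.7],[0,0,-1.0],[0,0,-1.0],[0,0,-1.0],[0,0,-1.0],[0,0,-0.7],[0,0,0]], turn=[0,0,0,0,0,0,0,0])

```text
time_s: 7.38
eef_pos: [0.4435, 0.3606, 0.1857]
tcp_rot: [0.009, 0.821, 0.57, 0.011]
wrist_force: [0.5, -0.2, -0.5]
width: 0.0002
```

```bash
python3 -c "
from h import *
plan((.517,-.1226,.19),86,25)
for c in ('top','side'): cv2.imwrite('pics/%s3.png'%c,viewer.read_camera(c))
a=cv2.imread('pics/side3.png')[180:420,120:440];cv2.imwrite('pics/s3z.png',cv2.resize(a,None,fx=2.5,fy=2.5))"
```

```text
now [0.4435 0.3606 0.1857] 69.6 tilt [ 0.029 -0.001 -1.   ] 7.38
[[-1.71, 0.95, -0.01], [-1.72, 0.93, -0.01], [-1.73, 0.91, -0.01], [-1.74, 0.89, -0.01], [-1.75, 0.87, -0.01], [-1.76, 0.85, -0.01], [-1.77, 0.83, -0.01], [-1.78, 0.81, -0.01], [-1.79, 0.79, -0.01], [-1.8, 0.77, -0.01], [-1.81, 0.75, -0.01], [-1.81, 0.73, -0.01], [-1.82, 0.71, -0.01], [-1.83, 0.69, -0.01], [-1.84, 0.67, -0.01], [-1.85, 0.64, -0.01], [-1.85, 0.62, -0.01], [-1.86, 0.6, -0.01], [-1.87, 0.58, -0.01], [-1.87, 0.56, -0.01], [-1.88, 0.54, -0.01], [-1.89, 0.52, -0.01], [-1.89, 0.49, -0.01], [-1.9, 0.47, -0.01], [-1.9, 0.45, -0.01]] turn -0.66 q6 -0.61
```

View pics/s3z.png

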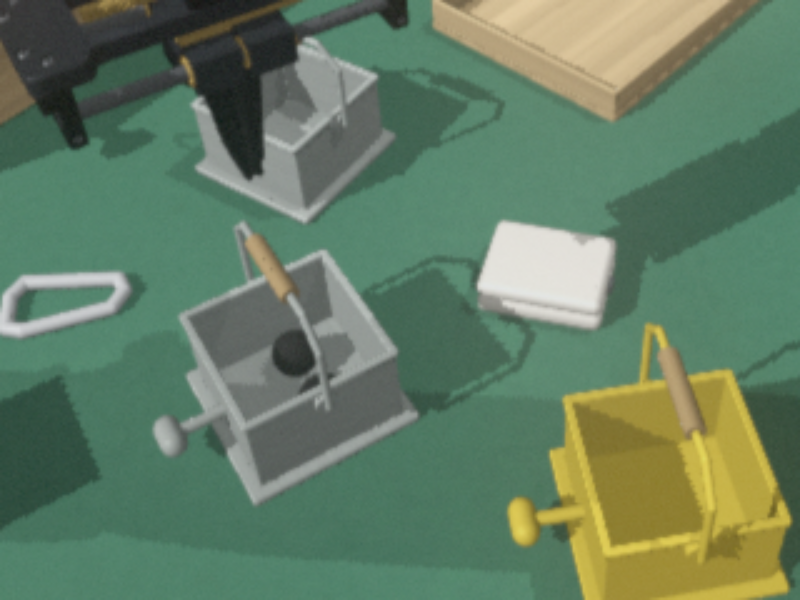

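```bash
python3 -c "
from h import *
o=env.observe();h,M=heading();p=o['eef_pos'];print(p)
for c in('side','top'):
  print(c,proj(p,c),proj(p+M[:,2]*.014,c))
  print('grip',proj((.4433,.3596,.1265),c))
a=cv2.imread('pics/top3.png')[150:330,110:310];cv2.imwrite('pics/t3z.png',cv2.resize(a,None,fx=3.3,fy=3.3))
"
```

```text
[0.4429333  0.36012407 0.18394938]
side [[221.86327165 257.83412628]] [[223.36351535 265.065569  ]]
grip [[228.52830796 286.38487105]]
top [[190.80538149 223.5948627 ]] [[192.88269812 225.05024325]]
grip [[199.11258671 229.94174016]]
```

View pics/t3z.png

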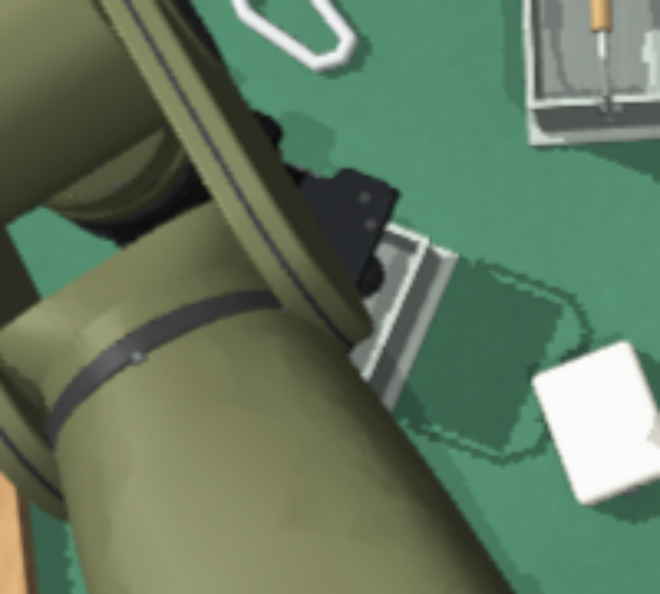

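```bash
python3 -c "
from h import *
from scipy.spatial.transform import Rotation as R
M=R.from_quat([0.009, 0.821, 0.57, 0.01],scalar_first=True).as_matrix()
p=np.array([.4459,.3605,.1241])
t=[p+M[:,2]*.014+s*M[:,0]*.017 for s in(1,-1)]
q=proj(t,'side');print(q)
b=viewer.camera_model('side');R_=cv2.Rodrigues(b['rvec'])[0];print(-R_.T@b['tvec'])
im=cv2.imread('pics/side2.png')
for u in q: cv2.circle(im,(int(u[0]),int(u[1])),1,(0,0,255),-1)
a=im[200:320,150:310];cv2.imwrite('pics/s2z.png',cv2.resize(a,None,fx=5,fy=5))
M=R.from_quat([0.008, 0.804, 0.595, 0.01],scalar_first=True).as_matrix()
p=np.array([.437,.3864,.1975])
q=proj([p+M[:,2]*.014+s*M[:,0]*.0475 for s in(1,-1)],'side');print(q)
im=cv2.imread('pics/side1.png')
for u in q: cv2.circle(im,(int(u[0]),int(u[1])),1,(0,0,255),-1)
a=im[170:320,120:310];cv2.imwrite('pics/s1z.png',cv2.resize(a,None,fx=4,fy=4))
"
```

```text
[[217.38931906 298.4313083 ]
 [239.13884696 288.57695343]]
[0.06702607 0.62759286 0.61822609]
[[175.55820707 288.01977949]
 [242.59718458 256.05128967]]
```

View pics/s2z.png

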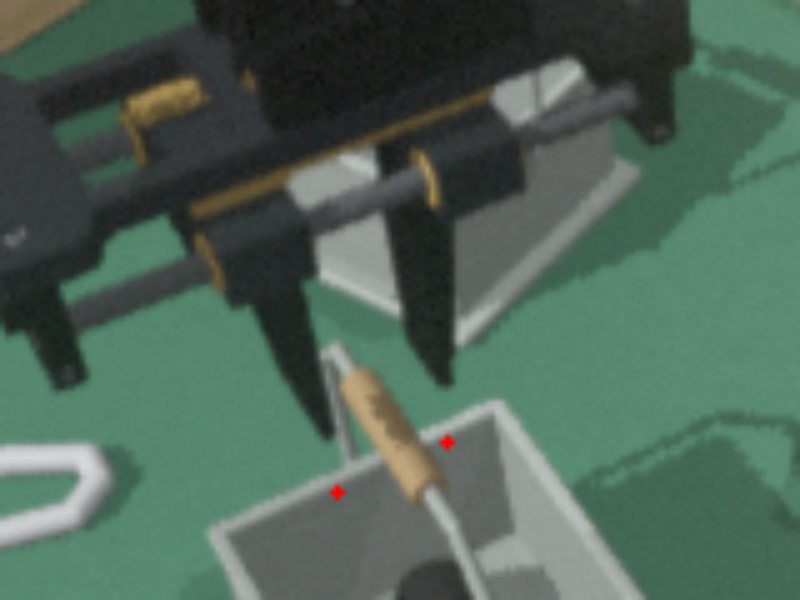

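View pics/s1z.png

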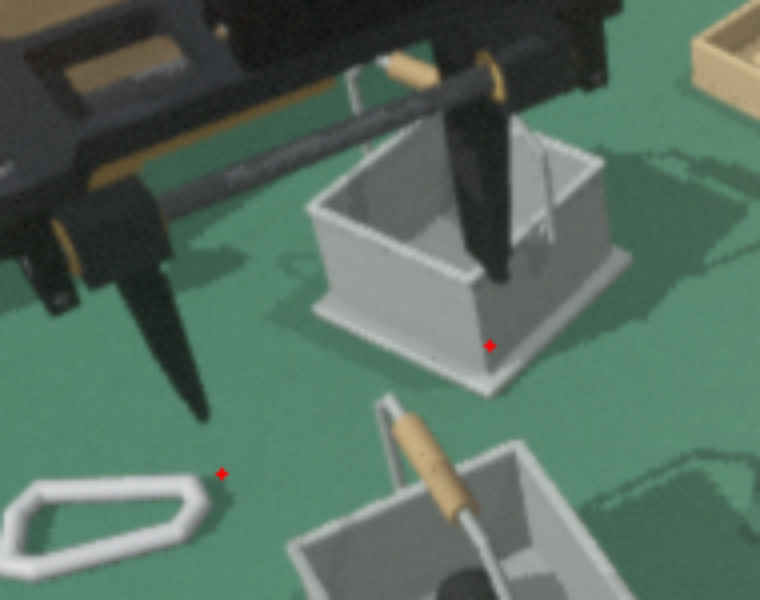

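```bash
python3 -c "
from h import *
b=viewer.camera_model('top');R_=cv2.Rodrigues(b['rvec'])[0];print(-R_.T@b['tvec'])
print(proj((.33,.15,.17),'top'),proj((.33,.15,.17),'side'))
plan((.33,.15,.19),69.5,10)
"
```

```text
[0.25981753 0.12041979 1.06594672]
[[310.64359493 292.62357776]] [[377.62509245 215.49801257]]
now [0.4429 0.3601 0.1839] 69.6 tilt [ 0.027 -0.003 -1.   ] 7.48
[[-2.36, -0.32, -0.09], [-2.36, -0.32, -0.09], [-2.36, -0.32, -0.09], [-2.36, -0.32, -0.09], [-2.36, -0.32, -0.09], [-2.36, -0.32, -0.09], [-2.36, -0.32, -0.09], [-2.36, -0.32, -0.09], [-2.36, -0.32, -0.09], [-2.36, -0.32, -0.09]] turn 0.01 q6 -0.61
```

View pics/top1.png

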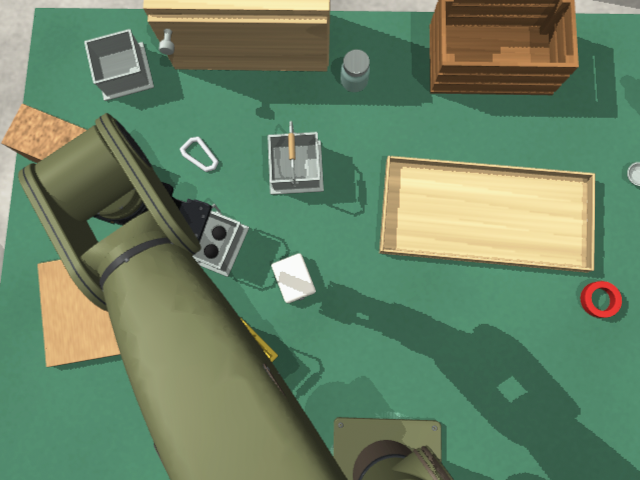

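View pics/side3.png

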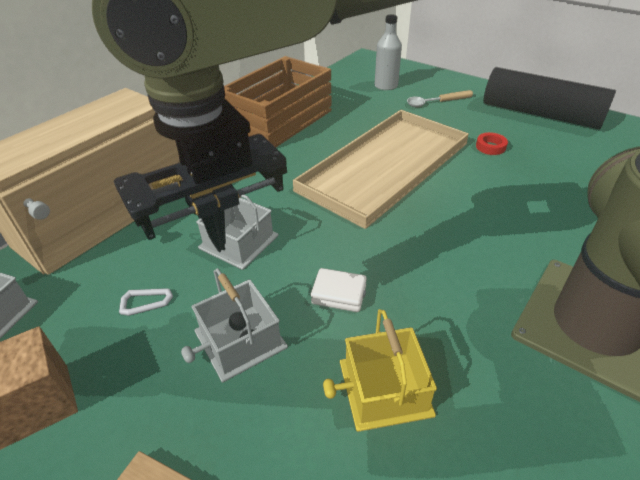

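View pics/top3.png

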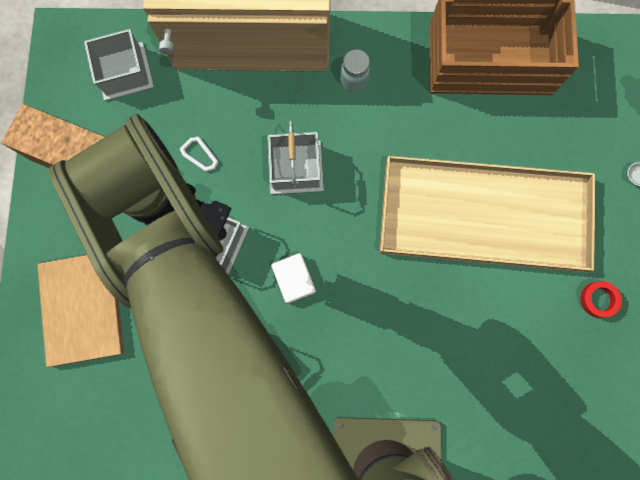

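```bash
python3 -c "
from h import *
h,M=heading();p=env.observe()['eef_pos'];print(M.round(2))
for dz in(.064,.09,.12):
  for y in(-.0375,.0375):
    P=p+M@np.array([-.09,y,-dz]);print(dz,y,proj(P,'top')[0].round(0),proj(P,'side')[0].round(0))
    P=p+M@np.array([.09,y,-dz]);print('  +',dz,y,proj(P,'top')[0].round(0),proj(P,'side')[0].round(0))
"
```

```text
[[ 0.35  0.94  0.03]
 [ 0.94 -0.35 -0.  ]
 [ 0.01  0.03 -1.  ]]
0.064 -0.0375 [222. 258.] [293. 213.]
  + 0.064 -0.0375 [120. 217.] [152. 269.]
0.064 0.0375 [241. 215.] [265. 183.]
  + 0.064 0.0375 [140. 175.] [133. 231.]
0.09 -0.0375 [219. 256.] [292. 197.]
  + 0.09 -0.0375 [114. 214.] [146. 253.]
0.09 0.0375 [238. 212.] [263. 167.]
  + 0.09 0.0375 [134. 171.] [126. 215.]
0.12 -0.0375 [215. 254.] [291. 177.]
  + 0.12 -0.0375 [106. 210.] [139. 232.]
0.12 0.0375 [235. 208.] [262. 147.]
  + 0.12 0.0375 [126. 165.] [119. 194.]
```

>>> jog_arm(gripper=[0.4,0.4,0.4,0.4,0.4,0.4,0.4,0.4,0.4,0.4,0.4,0.4,0.4,0.4,0.4], linear=[[0,0,0],[0,0,0],[0,0,0],[0,0,0],[0,0,0],[0,0,0],[0,0,0],[0,0,1.0],[0,0,1.2],[0,0,1.2],[0,0,1.2],[0,0,1.2],[0,0,0.8],[0,0,0],[0,0,0]], turn=[0,0,0,0,0,0,0,0,0,0,0,0,0,0,0])

```text
time_s: 8.73
eef_pos: [0.4408, 0.357, 0.1033]
tcp_rot: [0.009, 0.821, 0.57, 0.004]
wrist_force: [-0.3, 0.7, 0.4]
width: 0.0571
```

```bash
cat > look.py <<'E'
import sys
from h import *
n,x0,y0,x1,y1,f=sys.argv[1],*map(float,sys.argv[2:7])
im=viewer.read_camera('side');o=env.observe();h,M=heading();p=o['eef_pos'];w=o['width']/2
print(p.round(4),np.degrees(h).round(1),M[:,2].round(3),'w',o['width'].round(4),o['time_s'],o['wrist_force'].round(1))
q=proj([p+M[:,2]*.014+s*M[:,0]*w for s in(1,-1)],'side');print(q)
for u in q: cv2.circle(im,(int(u[0]),int(u[1])),1,(0,0,255),-1)
cv2.imwrite('pics/%s.png'%n,cv2.resize(im[int(y0):int(y1),int(x0):int(x1)],None,fx=f,fy=f))
E
python3 look.py s4 150 200 310 320 5
```

```text
Traceback (most recent call last):
  File "look.py", line 5, in <module>
    print(p.round(4),np.degrees(h).round(1),M[:,2].round(3),'w',o['width'].round(4),o['time_s'],o['wrist_force'].round(1))
                                                                ^^^^^^^^^^^^^^^^
AttributeError: 'float' object has no attribute 'round'
```

```bash
sed -i "s/o\['width'\].round(4)/round(o['width'],4)/" look.py
python3 look.py s4 150 200 310 320 5
```

```text
[0.4411 0.3572 0.104 ] 69.5 [ 0.017 -0.009 -1.   ] w 0.0569 8.8333 [ 1.  -0.8 -0.3]
[[216.51908914 311.02462955]
 [251.95757312 294.34733669]]
```

View pics/s4.png

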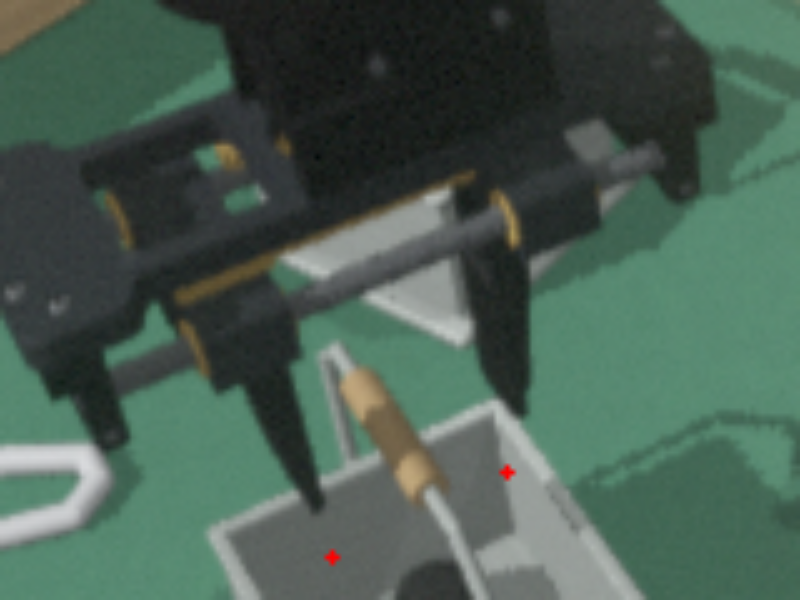

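The tips at zoomed (317,508) and (518,412) straddle the grip at (393,438), but they sit about 20 mm higher than the reported pose implies. I'll go 11 mm lower, shift a few mm, then close.

```bash
python3 -c "
from h import *
plan((.4438,.360,.093),69.5,1)"
```

```text
now [0.4411 0.3572 0.104 ] 69.5 tilt [ 0.017 -0.009 -1.   ] 8.83
[[0.36, 0.14, 1.1]] turn 0.04 q6 -0.61
```

>>> jog_arm(gripper=[0.4,0.4,0.4,1,1,1,1,1,1,1,1,1,1,1], linear=[[0.3,0.1,0.9],[0,0,0],[0,0,0],[0,0,0],[0,0,0],[0,0,0],[0,0,0],[0,0,0],[0,0,0],[0,0,0],[0,0,0],[0,0,0],[0,0,0],[0,0,0]], turn=[0,0,0,0,0,0,0,0,0,0,0,0,0,0])

```text
time_s: 10.0
eef_pos: [0.4458, 0.3615, 0.0984]
tcp_rot: [0.009, 0.821, 0.57, 0.008]
wrist_force: [-0.8, -0.0, 0.5]
width: 0.0111
```

```bash
python3 look.py s5 150 200 310 320 5
```

```text
[0.4458 0.3615 0.0984] 69.5 [ 0.024 -0.005 -1.   ] w 0.011 10.05 [ 0.4 -0.9 -0.6]
[[227.17681289 306.96770496]
 [234.03315108 303.76656649]]
```

View pics/s5.png

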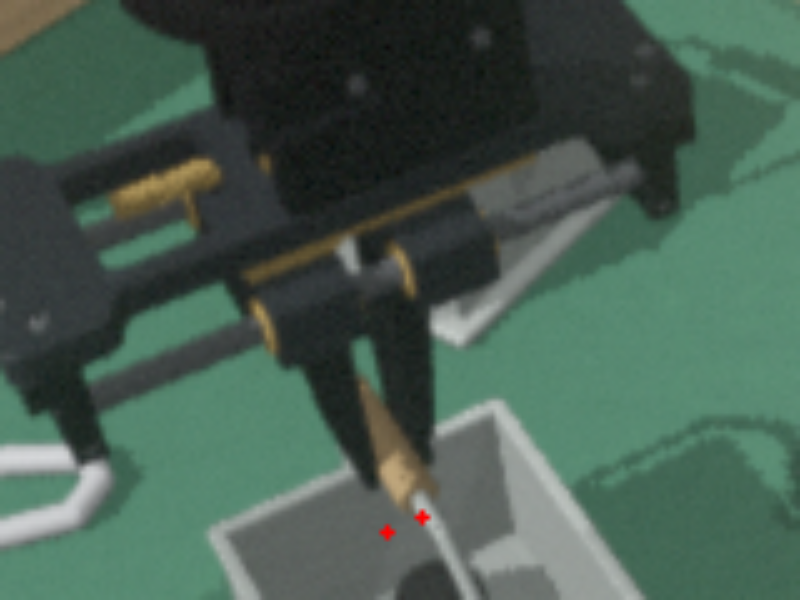

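The grip is between the pads, at zoomed (400,450), with an 11 mm opening. Lifting.

>>> jog_arm(gripper=[1,1,1,1,1,1,1,1,1,1,1,1], linear=[[0,0,0],[0,0,0],[0,0,-0.4],[0,0,-0.7],[0,0,-1],[0,0,-1],[0,0,-1],[0,0,-1],[0,0,-1],[0,0,-0.7],[0,0,-0.4],[0,0,0]], turn=[0,0,0,0,0,0,0,0,0,0,0,0])

```text
time_s: 11.05
eef_pos: [0.4424, 0.361, 0.1763]
tcp_rot: [0.009, 0.821, 0.57, 0.006]
wrist_force: [-0.0, 0.4, -4.0]
width: 0.0109
```

```bash
python3 look.py s6 130 150 330 300 4; python3 -c "
from h import *
plan((.517,-.1226,.175),86,28)"
```

```text
[0.4423 0.3609 0.1758] 69.5 [ 0.02  -0.007 -1.   ] w 0.0111 11.1 [-0.1  0.1 -4.2]
[[220.49480381 271.4098554 ]
 [228.02970437 268.13426302]]
now [0.4423 0.3609 0.1758] 69.5 tilt [ 0.02  -0.007 -1.   ] 11.1
[[-1.52, 0.85, 0.02], [-1.53, 0.84, 0.02], [-1.54, 0.82, 0.02], [-1.55, 0.81, 0.02], [-1.56, 0.79, 0.02], [-1.57, 0.77, 0.02], [-1.57, 0.76, 0.02], [-1.58, 0.74, 0.02], [-1.59, 0.73, 0.02], [-1.6, 0.71, 0.02], [-1.6, 0.69, 0.02], [-1.61, 0.68, 0.02], [-1.62, 0.66, 0.02], [-1.62, 0.64, 0.02], [-1.63, 0.63, 0.02], [-1.64, 0.61, 0.02], [-1.64, 0.59, 0.02], [-1.65, 0.58, 0.02], [-1.66, 0.56, 0.02], [-1.66, 0.54, 0.02], [-1.67, 0.52, 0.02], [-1.67, 0.51, 0.02], [-1.68, 0.49, 0.02], [-1.68, 0.47, 0.02], [-1.69, 0.46, 0.02], [-1.69, 0.44, 0.02], [-1.7, 0.42, 0.02], [-1.7, 0.4, 0.02]] turn -0.59 q6 -0.61
```

View pics/s6.png

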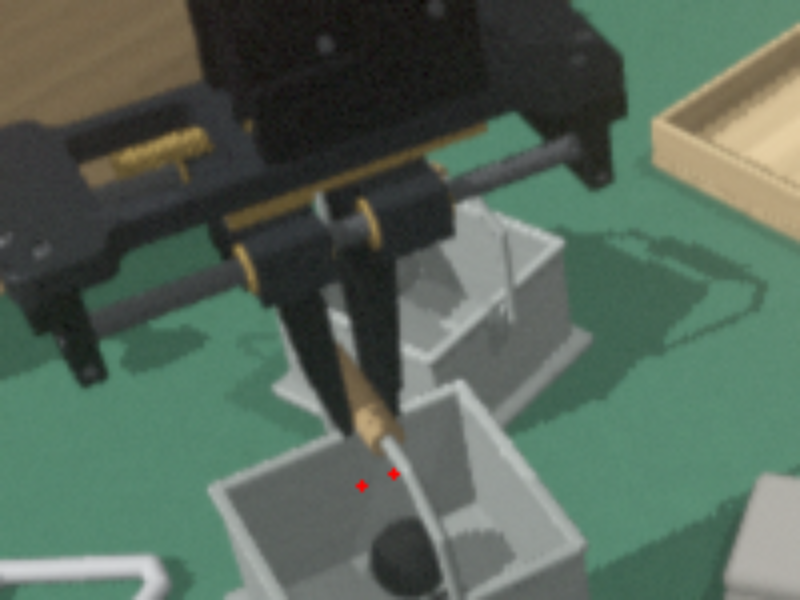

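```bash
python3 -c "
from h import *
print(ray((270,195),'top',0),ray((322,192),'top',0),ray((293,256),'top',.03),ray((276,300),'top',.03))
plan((.425,.15,.19),76,12)"
```

```text
[0.54608208 0.24678631 0.        ] [0.55480559 0.13771908 0.        ] [0.41326186 0.19197732 0.03      ] [0.32470019 0.22261553 0.03      ]
now [0.4423 0.3609 0.1758] 69.5 tilt [ 0.02  -0.007 -1.   ] 11.1
[[-1.7, 0.48, -0.11], [-1.7, 0.47, -0.11], [-1.71, 0.45, -0.11], [-1.71, 0.43, -0.11], [-1.71, 0.42, -0.11], [-1.72, 0.4, -0.11], [-1.72, 0.38, -0.11], [-1.73, 0.37, -0.11], [-1.73, 0.35, -0.11], [-1.73, 0.34, -0.11], [-1.74, 0.32, -0.11], [-1.74, 0.3, -0.11]] turn -0.54 q6 -0.61
```

>>> jog_arm(gripper=[1,1,1,1,1,1,1,1,1,1,1,1,1,1], linear=[[-0.5,0.2,-0.2],[-1.0,0.3,-0.2],[-1.5,0.5,-0.2],[-1.7,0.5,-0.2],[-1.7,0.4,-0.2],[-1.7,0.4,-0.2],[-1.7,0.4,-0.1],[-1.7,0.4,-0.1],[-1.7,0.4,-0.1],[-1.7,0.4,0],[-1.7,0.3,0],[-1.7,0.3,0],[-1.8,0.3,0],[-1.8,0.3,0]], turn=[-0.5,-0.5,-0.5,-0.5,-0.5,-0.5,-0.5,-0.5,-0.5,-0.5,-0.5,-0.5,-0.5,-0.5])

```text
time_s: 12.27
eef_pos: [0.4199, 0.1175, 0.1852]
tcp_rot: [0.008, 0.78, 0.626, -0.004]
wrist_force: [0.1, 0.2, -4.0]
width: 0.0111
```

```bash
python3 -c "
from h import *
plan((.517,-.1226,.18),86,14)"
```

```text
now [0.4199 0.1175 0.1852] 77.5 tilt [ 0.005 -0.018 -1.   ] 12.27
[[-1.52, 1.05, 0.07], [-1.53, 1.03, 0.07], [-1.54, 1.02, 0.07], [-1.56, 1.0, 0.07], [-1.57, 0.98, 0.07], [-1.58, 0.97, 0.07], [-1.59, 0.95, 0.07], [-1.6, 0.93, 0.07], [-1.61, 0.92, 0.07], [-1.62, 0.9, 0.07], [-1.63, 0.88, 0.07], [-1.63, 0.86, 0.07], [-1.64, 0.85, 0.07], [-1.65, 0.83, 0.07]] turn -0.61 q6 -1.19
```

>>> jog_arm(gripper=[1,1,1,1,1,1,1,1,1,1,1,1,1,1,1,1,1,1], linear=[[-1.6,0.8,0],[-1.5,1.0,0],[-1.5,1.0,0],[-1.6,1.0,0],[-1.6,1.0,0],[-1.6,1.0,0],[-1.6,1.0,0],[-1.6,0.9,0],[-1.6,0.9,0],[-1.6,0.9,0],[-1.4,0.8,0],[-1.2,0.7,0],[-0.8,0.5,0],[-0.4,0.3,0],[-0.2,0,0],[0,0,0],[0,0,0],[0,0,0]], turn=[-0.6,-0.6,-0.6,-0.6,-0.6,-0.6,-0.6,-0.6,-0.6,-0.6,-0.6,-0.6,-0.6,-0.6,-0.1,0,0,0])

```text
time_s: 13.77
eef_pos: [0.4917, -0.1189, 0.179]
tcp_rot: [0.002, 0.73, 0.683, -0.012]
wrist_force: [-0.6, 0.1, -3.1]
width: 0.0111
```

```bash
python3 look.py s7 200 50 520 290 2.5; python3 -c "
from h import *
cv2.imwrite('pics/top7.png',viewer.read_camera('top'))
plan((.517,-.1226,.18),86,1)"
```

```text
[ 0.4917 -0.1188  0.179 ] 86.2 [-0.015 -0.019 -1.   ] w 0.0113 13.8167 [-0.3 -0.  -3.5]
[[378.11028628 118.83209572]
 [381.41004831 116.59553441]]
now [ 0.4919 -0.1188  0.1791] 86.2 tilt [-0.015 -0.019 -1.   ] 13.87
[[-0.21, 2.53, -0.12]] turn 0.22 q6 -1.83
```

View pics/s7.png

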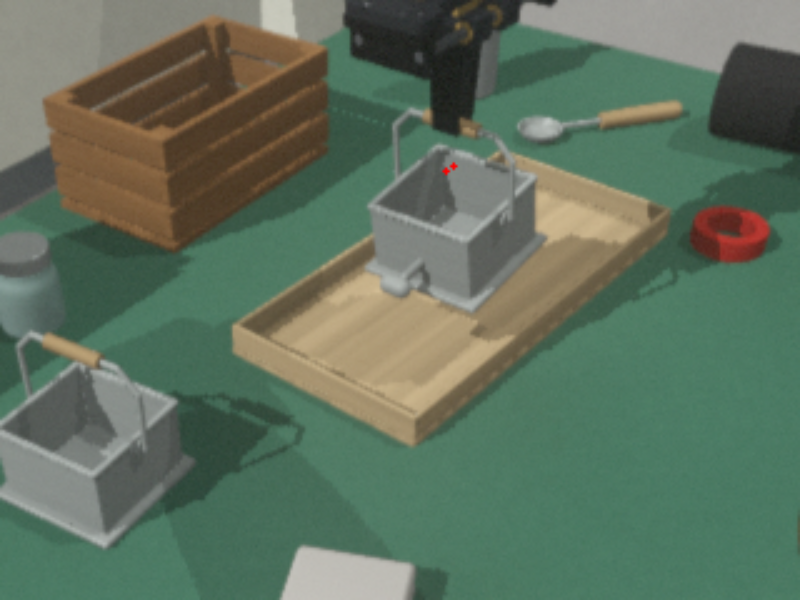

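View pics/top7.png

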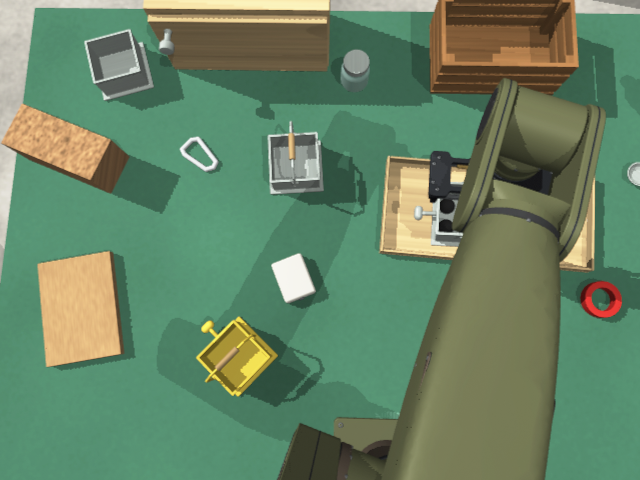

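>>> jog_arm(gripper=[1,1,1,1,1,1,1], linear=[[0,0.7,0.3],[-0.1,0.9,0.4],[-0.1,0.7,0.4],[0,0,0.3],[0,0,0],[0,0,0],[0,0,0]], turn=[0,0,0,0,0,0,0])

```text
time_s: 14.45
eef_pos: [0.5173, -0.1215, 0.1626]
tcp_rot: [0.001, 0.729, 0.684, -0.012]
wrist_force: [-0.4, 0.6, -4.3]
width: 0.0115
```

```bash
python3 look.py s8 320 80 440 170 6; python3 -c "
from h import *
im=viewer.read_camera('top');cv2.imwrite('pics/t8.png',cv2.resize(im[140:290,370:520],None,fx=4,fy=4))
plan((.517,-.1226,.18),86,1)"
```

```text
[ 0.5174 -0.1215  0.1627] 86.4 [-0.015 -0.019 -1.   ] w 0.0108 14.5 [ 0.1  0.5 -3. ]
[[367.65276955 122.02698819]
 [370.7769534  119.92242131]]
now [ 0.5174 -0.1215  0.1629] 86.4 tilt [-0.015 -0.019 -1.   ] 14.55
[[-0.14, -0.06, -1.7]] turn 0.37 q6 -1.82
```

View pics/s8.png

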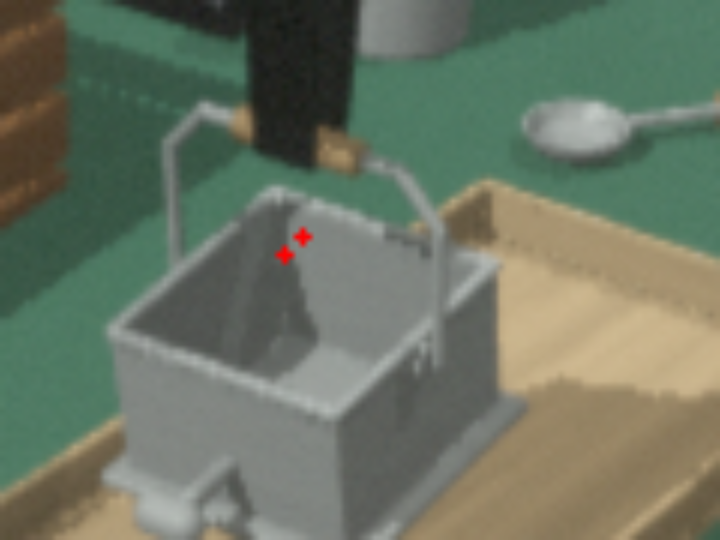

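View pics/t8.png

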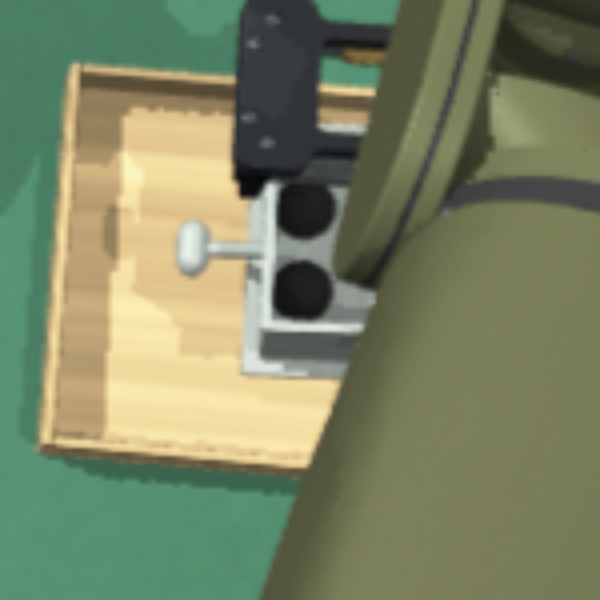

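```bash
cat > f3.py <<'E'
from h import *
from scipy.spatial.transform import Rotation as R
def fit5(obs,p0):
    def T(p,P): return R.from_euler("ZYX",[p[3],p[4],p[5]]).apply(P)+p[:3]
    f=lambda p:np.concatenate([proj(T(p,P),c)[0]-uv for P,c,uv in obs]+[[p[4]*5,p[5]*20]])
    r=least_squares(f,p0,loss="soft_l1");return r.x,f(r.x)[:-2].reshape(-1,2)
E
cat > f4.py <<'E'
from f3 import *
t=lambda u:(np.array(u)+.5)/4-.5+[370,140]
s=lambda u:(np.array(u)+.5)/6-.5+[320,80]
h=.048;b=.056
obs=[((-h,h,.066),"side",s((112,328))),((h,h,.066),"side",s((275,190))),((h,-h,.066),"side",s((497,262))),((-h,-h,.066),"side",s((335,418))),
((b,-b,.006),"side",s((527,405))),((-b,b,.006),"side",s((103,472))),((-.082,0,.026),"side",s((170,512))),
((-.082,0,.026),"top",t((192,248))),((-b,-b,.003),"top",t((243,374))),((-h,-h,.066),"top",t((262,331)))]
p,r=fit5(obs,[.517,-.122,.05,-1.64,0,0]);print(p.round(4),np.degrees(p[3:]).round(1));print(r.round(1))
a=np.array([.51204,-.1974]);th=-1.64172
c,s_=np.cos(th),np.sin(th);d=p[:2]-a;print("tray frame",c*d[0]+s_*d[1],-s_*d[0]+c*d[1])
E
python3 f4.py
```

```text
[ 0.5126 -0.1333  0.0647 -1.6266 -0.1502 -0.0156] [-93.2  -8.6  -0.9]
[[-0.1  0.2]
 [-0.1 -0.1]
 [ 0.4  0.7]
 [ 0.5 -0.2]
 [ 0.5 -0.7]
 [-1.  -0.4]
 [ 0.1  1.2]
 [ 0.  -0. ]
 [-0.8  0. ]
 [ 0.5 -0.7]]
tray frame -0.0639927393046662 -0.00395217087696812
```

>>> jog_arm(gripper=[1,1,1,1,1,1,1,1,1,1], linear=[[0.0,0.2,0.3],[0,0.1,0.6],[0,0,0.8],[0,0,0.8],[0,0,0.8],[0,0,0.6],[0,0,0.4],[0,0,0.2],[0,0,0],[0,0,0]], turn=[0.4,0.4,0,0,0,0,0,0,0,0])

```text
time_s: 15.38
eef_pos: [0.5189, -0.123, 0.1125]
tcp_rot: [0.002, 0.735, 0.678, -0.013]
wrist_force: [-0.9, -0.5, -2.7]
width: 0.0112
```

```bash
python3 look.py s9 320 80 440 170 6; python3 -c "
from h import *
plan((.519,-.1226,.104),86,1)"
```

```text
[ 0.519  -0.123   0.1126] 85.5 [-0.016 -0.019 -1.   ] w 0.0113 15.4333 [-0.7 -0.9 -3.3]
[[366.15068482 142.9394203 ]
 [369.36726347 140.72071058]]
now [ 0.519  -0.123   0.1126] 85.5 tilt [-0.016 -0.019 -1.   ] 15.43
[[0.05, 0.01, 0.86]] turn -0.55 q6 -1.8
```

View pics/s9.png

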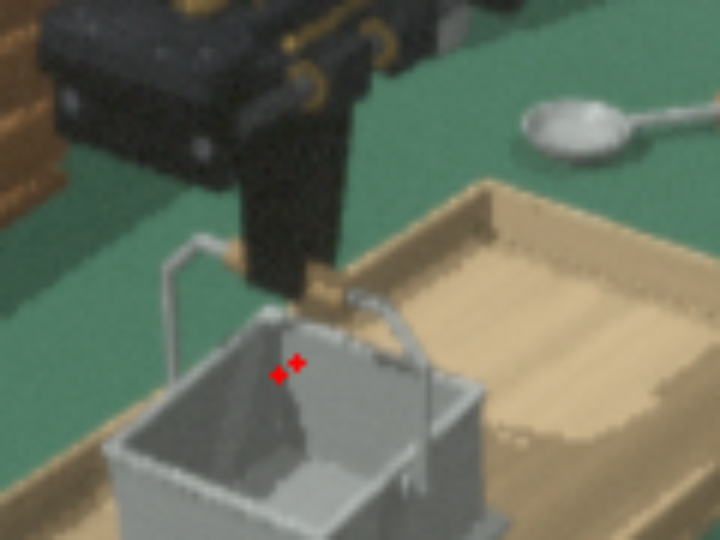

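>>> jog_arm(gripper=[1,1,1,1,1,1], linear=[[0,0,0.3],[0,0,0.3],[0,0,0.2],[0,0,0.1],[0,0,0],[0,0,0]], turn=[0,0,0,0,0,0])

```text
time_s: 15.93
eef_pos: [0.5208, -0.1249, 0.1061]
tcp_rot: [0.005, 0.735, 0.678, -0.012]
wrist_force: [-0.3, 0.8, -3.1]
width: 0.0114
```

```bash
python3 look.py s10 320 90 440 180 6
```

```text
[ 0.5207 -0.1248  0.106 ] 85.4 [-0.011 -0.023 -1.   ] w 0.0112 15.9833 [ 0.5 -0.2 -3.1]
[[365.80145611 145.02538575]
 [368.98615826 142.80404788]]
```

View pics/s10.png

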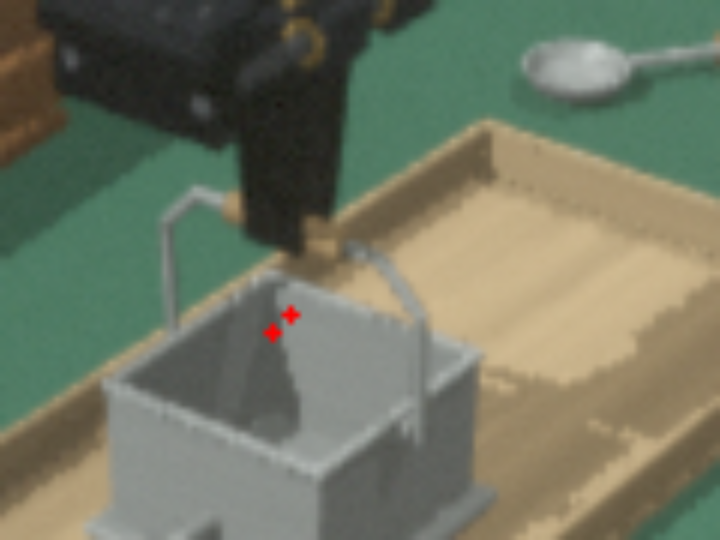

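>>> jog_arm(gripper=[1,1,1,1,1], linear=[[0,0,0.3],[0,0,0.2],[0,0,0.1],[0,0,0],[0,0,0]], turn=[0,0,0,0,0])

```text
time_s: 16.4
eef_pos: [0.5216, -0.1253, 0.1051]
tcp_rot: [0.005, 0.735, 0.678, -0.012]
wrist_force: [-1.2, -2.0, -2.3]
width: 0.0113
```

```bash
python3 look.py s11 320 90 440 190 6
```

```text
[ 0.5215 -0.1254  0.105 ] 85.5 [-0.01  -0.024 -1.   ] w 0.0114 16.45 [-0.4 -1.4 -1.4]
[[365.57303654 145.21415248]
 [368.79860661 142.957111  ]]
```

View pics/s11.png

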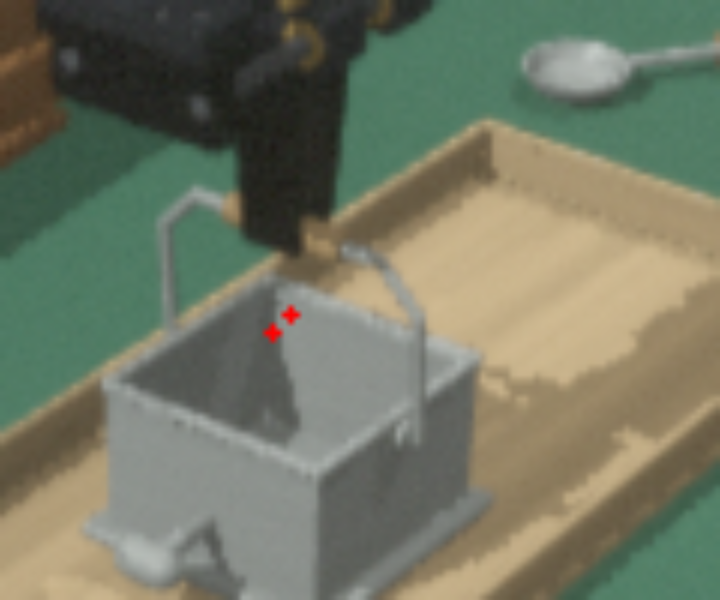

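```bash
cat > f5.py <<'E'
from f3 import *
s=lambda u:(np.array(u)+.5)/6-.5+[320,90]
h=.048;b=.056
obs=[((-h,h,.066),"side",s((105,382))),((h,h,.066),"side",s((270,277))),((h,-h,.066),"side",s((480,357))),((-h,-h,.066),"side",s((320,470))),
((b,-b,.006),"side",s((492,495))),((-b,b,.006),"side",s((87,525))),((-.082,0,.026),"side",s((150,560)))]
p,r=fit5(obs,[.517,-.122,.005,-1.64,0,0]);print(p.round(4),np.degrees(p[3:]).round(1));print(r.round(1))
E
python3 f5.py
```

```text
[ 5.2130e-01 -1.3560e-01  1.5000e-03 -1.6522e+00  2.0000e-04 -2.8600e-02] [-94.7   0.   -1.6]
[[ 0.5 -0. ]
 [-0.1  0.3]
 [-0.4  0.1]
 [-0.1  0.1]
 [ 0.7 -0.2]
 [-1.  -0.6]
 [ 0.2  0.2]]
```

Pitch is about 0, so the pail stands flat. Releasing now, then rising.

>>> jog_arm(gripper=[0.5,0.5,0.5,0.5,0.5,0.5,0.4,0.4,0.2,0,0,0,0,0,0,0,0], linear=[[0,0,0],[0,0,0],[0,0,0],[0,0,0],[0,0,0],[0,0,0],[0,0,-0.7],[0,0,-1.5],[0,0,-2],[0,0,-2],[0,0,-2],[0.5,0,-1],[1,0,0],[1.5,0,0],[1.5,0,0],[1,0,0],[0,0,0]], turn=[0,0,0,0,0,0,0,0,0,0,0,0,7,7,7,7,7])

```text
time_s: 17.87
eef_pos: [0.5381, -0.0667, 0.2052]
tcp_rot: [0.01, 0.908, 0.419, -0.006]
wrist_force: [0.2, -0.6, 0.6]
width: 0.0947
```

```bash
python3 look.py s12 310 90 450 195 5.5; python3 -c "
from h import *
im=viewer.read_camera('top');cv2.imwrite('pics/t12.png',cv2.resize(im[140:290,370:570],None,fx=4,fy=4))
plan((.517,-.06,.17),-4,10)"
```

```text
[ 0.5379 -0.067   0.2052] 49.3 [-0.004 -0.023 -1.   ] w 0.095 17.9167 [ 0.2  0.1 -0.4]
[[322.40384735 112.73186846]
 [369.72834746 106.08783052]]
now [ 0.5377 -0.0676  0.205 ] 49.9 tilt [-0.004 -0.023 -1.   ] 17.97
[[-0.07, -0.21, 0.35], [-0.09, -0.2, 0.35], [-0.11, -0.19, 0.35], [-0.12, -0.18, 0.35], [-0.14, -0.17, 0.35], [-0.16, -0.16, 0.35], [-0.17, -0.14, 0.35], [-0.18, -0.13, 0.35], [-0.19, -0.11, 0.35], [-0.2, -0.09, 0.35]] turn 5.39 q6 -1.08
```

View pics/s12.png

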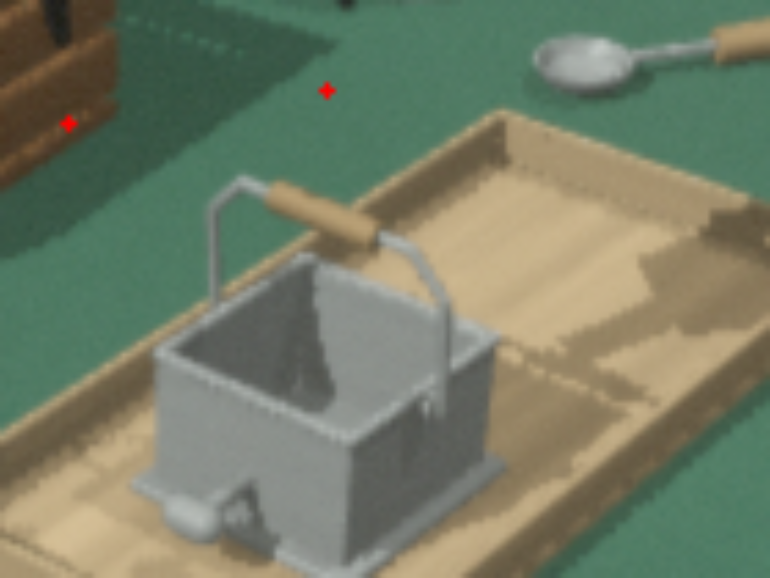

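View pics/t12.png

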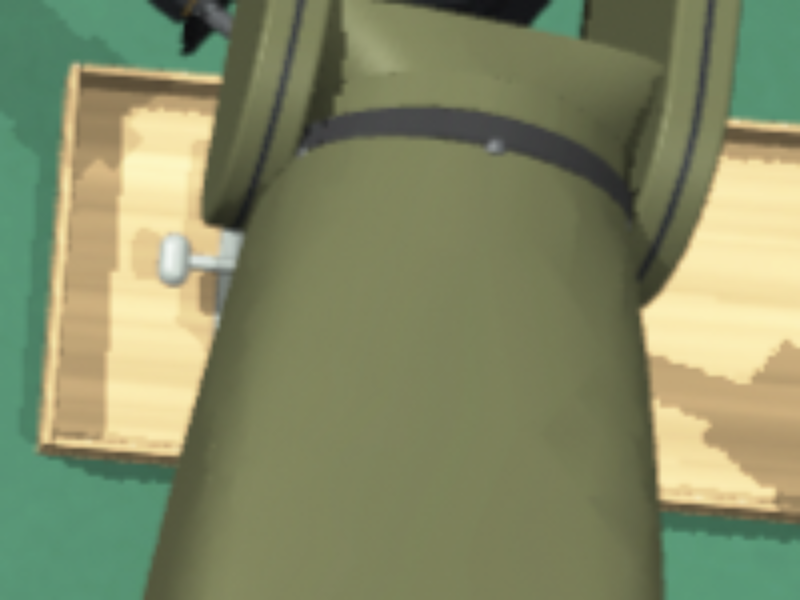

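```bash
cat > f6.py <<'E'
from h import *
t=lambda u:(np.array(u)+.5)/4-.5+[370,140]
s=lambda u:(np.array(u)+.5)/5.5-.5+[310,90]
h=.048;b=.056;e=.005
obs=[((-h,h,.066+e),"side",s((157,352))),((h,h,.066+e),"side",s((310,257))),((h,-h,.066+e),"side",s((497,340))),((-h,-h,.066+e),"side",s((350,440))),
((b,-b,.006+e),"side",s((505,465))),((-b,b,.006+e),"side",s((133,483))),((-.082,0,.026+e),"side",s((192,517))),((-.082,0,.026+e),"top",t((174,259)))]
p,r=fit(None,obs,[.517,-.122,-1.64]);print(p.round(4),np.degrees(p[2]).round(1));print(r.round(1))
c,s_=np.cos(p[2]),np.sin(p[2]);print("lug",p[0]-c*.082,p[1]-s_*.082)
print("lug top ray",ray(t((174,259)),"top",.031),"side",ray(s((192,517)),"side",.031))
a=np.array([.51204,-.1974]);th=-1.64172
c,s_=np.cos(th),np.sin(th);d=p[:2]-a;print("tray frame",c*d[0]+s_*d[1],-s_*d[0]+c*d[1])
E
python3 f6.py
```

```text
[ 0.5165 -0.1283 -1.6681] -95.6
[[-0.  -0.1]
 [-0.2 -0. ]
 [ 0.4 -0.4]
 [-0.   0.3]
 [ 1.4 -0.4]
 [-0.8 -0.8]
 [ 0.   0.5]
 [-0.4 -0.1]]
lug 0.5244683538950444 -0.04670751751557424
lug top ray [ 0.52417961 -0.04744615  0.031     ] side [ 0.52549837 -0.04804032  0.031     ]
tray frame -0.06922299692319941 -0.0004484322298750577
```

```bash
python3 -c "
from h import *
plan((.5243,-.045,.17),-5.6,10)"
```

```text
now [ 0.5377 -0.0676  0.205 ] 49.9 tilt [-0.004 -0.023 -1.   ] 17.97
[[0.09, -0.25, 0.35], [0.07, -0.26, 0.35], [0.04, -0.27, 0.35], [0.02, -0.27, 0.35], [-0.01, -0.27, 0.35], [-0.03, -0.27, 0.35], [-0.06, -0.26, 0.35], [-0.09, -0.26, 0.35], [-0.11, -0.25, 0.35], [-0.13, -0.23, 0.35]] turn 5.55 q6 -1.08
```

>>> jog_arm(gripper=[0,0,0,0,0,0,0,0,0,0,0,0], linear=[[0.1,-0.3,0.2],[0,-0.3,0.3],[0,-0.3,0.3],[0,-0.3,0.4],[0,-0.3,0.4],[0,-0.3,0.4],[0,-0.3,0.4],[-0.1,-0.2,0.3],[-0.1,-0.2,0.3],[-0.1,-0.2,0.2],[0,0,0],[0,0,0]], turn=[5.5,5.5,5.5,5.5,5.5,5.5,5.5,5.5,5.5,4.5,0,0])

```text
time_s: 18.97
eef_pos: [0.5207, -0.045, 0.1704]
tcp_rot: [0.012, 0.999, -0.039, -0.003]
wrist_force: [-0.5, -0.0, -0.1]
width: 0.0951
```

```bash
python3 -c "
from h import *
plan((.5243,-.045,.10),-5.6,6)"; python3 look.py s13 260 60 450 200 4;  python3 -c "
from h import *
im=viewer.read_camera('top');cv2.imwrite('pics/t13.png',im)"
```

```text
now [ 0.5207 -0.045   0.1704] -4.4 tilt [-0.007 -0.024 -1.   ] 18.97
[[0.07, -0.03, 1.17], [0.07, -0.03, 1.17], [0.07, -0.03, 1.17], [0.07, -0.03, 1.17], [0.07, -0.03, 1.17], [0.07, -0.03, 1.17]] turn 0.2 q6 -0.09
[ 0.5207 -0.045   0.1705] -4.5 [-0.007 -0.024 -1.   ] w 0.0952 19.0167 [0.1 0.2 0.2]
[[328.26909117 124.9945134 ]
 [366.26398237 140.53022   ]]
```

View pics/s13.png

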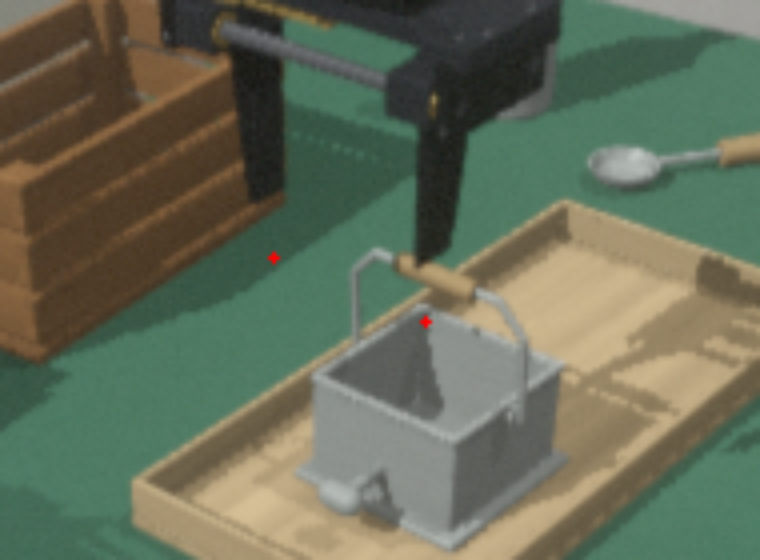

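View pics/t13.png

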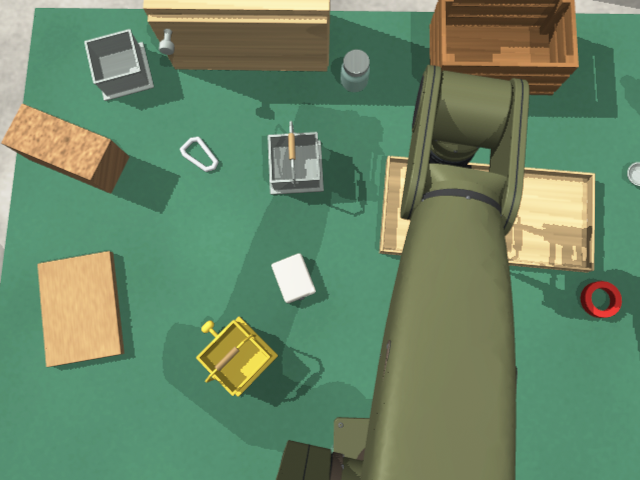

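```bash
python3 -c "
from h import *
im=cv2.imread('pics/t13.png');cv2.imwrite('pics/t13z.png',cv2.resize(im[150:300,490:650],None,fx=5,fy=5,interpolation=cv2.INTER_CUBIC)[:600])
im=cv2.imread('pics/top0.png');cv2.imwrite('pics/t0z.png',cv2.resize(im[210:290,220:310],None,fx=7,fy=7,interpolation=cv2.INTER_CUBIC)[:600])
im=viewer.read_camera('side');cv2.imwrite('pics/s13b.png',cv2.resize(im[90:200,400:540],None,fx=5,fy=5,interpolation=cv2.INTER_CUBIC)[:600])
"
```

```text
(no output)
```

View pics/t13z.png

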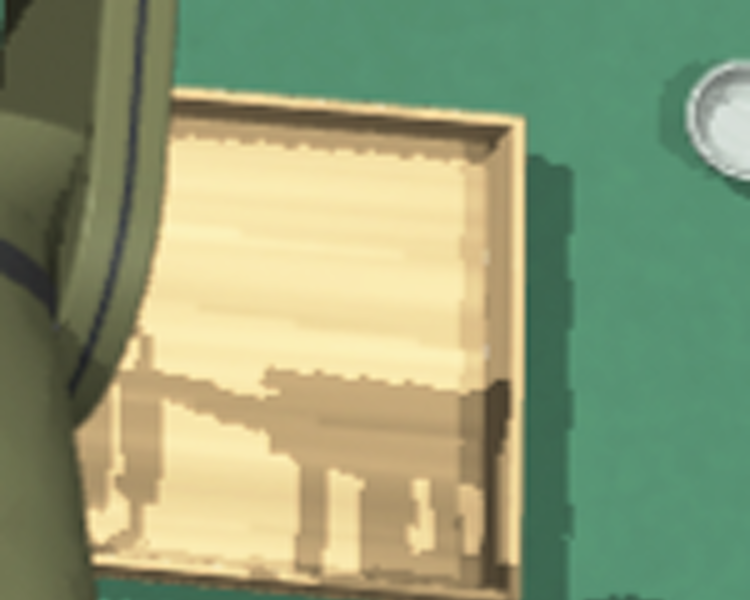

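View pics/t0z.png

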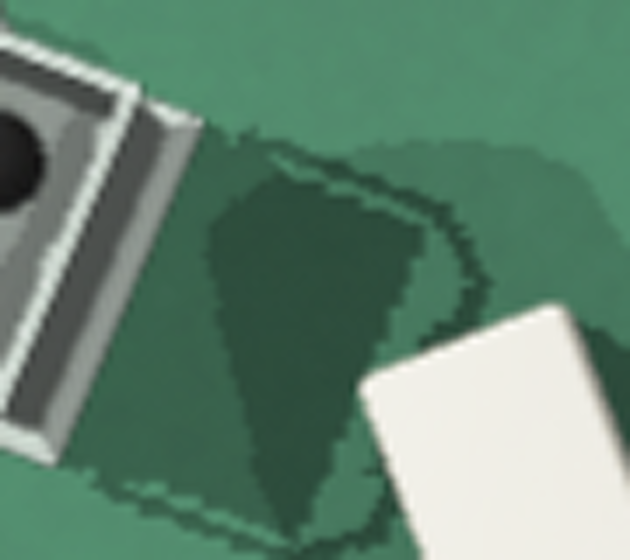

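View pics/s13b.png

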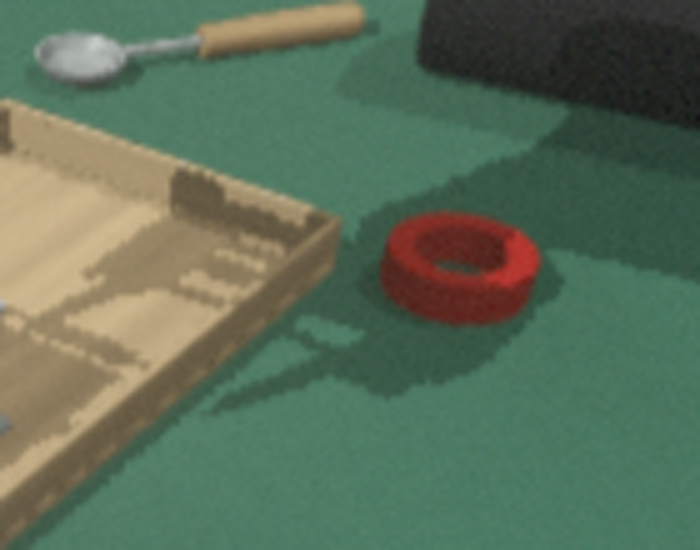

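>>> jog_arm(gripper=[0,0,0,0,0,0,0,0,0,0], linear=[[0.3,-0.1,0.8],[0.2,0,1.2],[0,0,1.4],[0,0,1.4],[0,0,1.4],[0,0,1.2],[0,0,0.8],[0,0,0.3],[0,0,0],[0,0,0]], turn=[0.6,0.6,0,0,0,0,0,0,0,0])

```text
time_s: 19.95
eef_pos: [0.5263, -0.047, 0.0765]
tcp_rot: [0.012, 0.999, -0.049, -0.003]
wrist_force: [-0.0, -0.7, 0.2]
width: 0.0953
```

```bash
python3 look.py s14 290 80 430 190 5.4;  python3 -c "
from h import *
im=viewer.read_camera('top');cv2.imwrite('pics/t14.png',cv2.resize(im[140:290,370:600],None,fx=3.4,fy=3.4))
plan((.525,-.044,.03),-5.6,5)"
```

```text
[ 0.5264 -0.0471  0.0767] -5.6 [-0.007 -0.024 -1.   ] w 0.095 20.0 [-1.2  0.5  0.4]
[[327.37383406 163.07482962]
 [361.95449949 179.81777695]]
now [ 0.5267 -0.0471  0.0772] -5.7 tilt [-0.006 -0.024 -1.   ] 20.05
[[-0.04, -0.08, 0.94], [-0.04, -0.08, 0.94], [-0.04, -0.08, 0.94], [-0.04, -0.08, 0.94], [-0.04, -0.08, 0.94]] turn -0.01 q6 -0.07
```

View pics/s14.png

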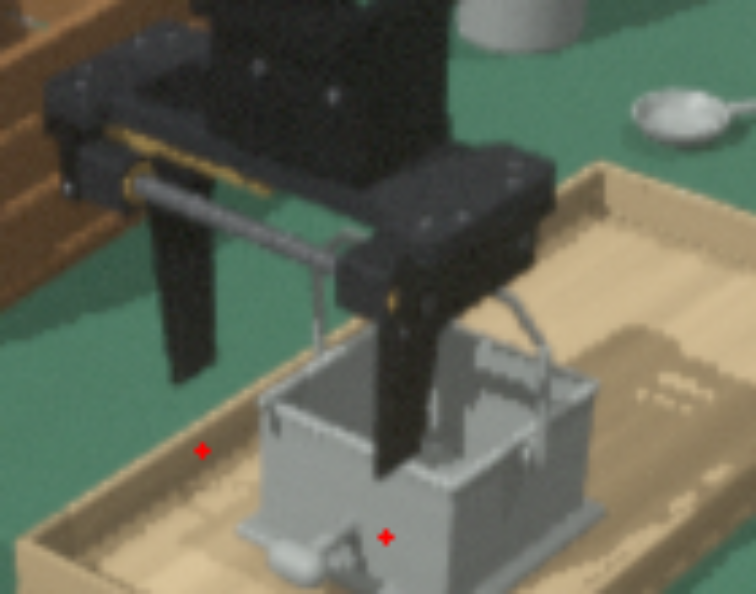

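View pics/t14.png

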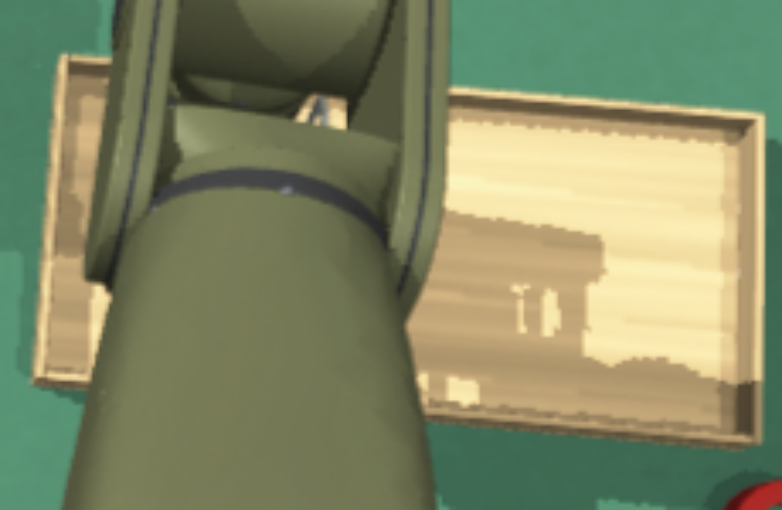

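>>> jog_arm(gripper=[0.25,0.25,0.25,0.25,0.25,0.25,0.25,0.25], linear=[[0,-0.1,0.6],[0,-0.1,0.9],[0,0,0.9],[0,0,0.8],[0,0,0.5],[0,0,0.2],[0,0,0],[0,0,0]], turn=[0,0,0,0,0,0,0,0])

```text
time_s: 20.72
eef_pos: [0.5282, -0.0461, 0.0358]
tcp_rot: [0.012, 0.999, -0.049, -0.001]
wrist_force: [-0.3, -0.2, 0.2]
width: 0.0714
```

```bash
python3 look.py s15 290 90 430 200 5.4
```

```text
[ 0.5282 -0.0461  0.0359] -5.6 [-0.003 -0.024 -1.   ] w 0.0713 20.7667 [ 0.1  0.8 -0.5]
[[330.65288866 180.65441715]
 [355.82552056 193.55409389]]
```

View pics/s15.png

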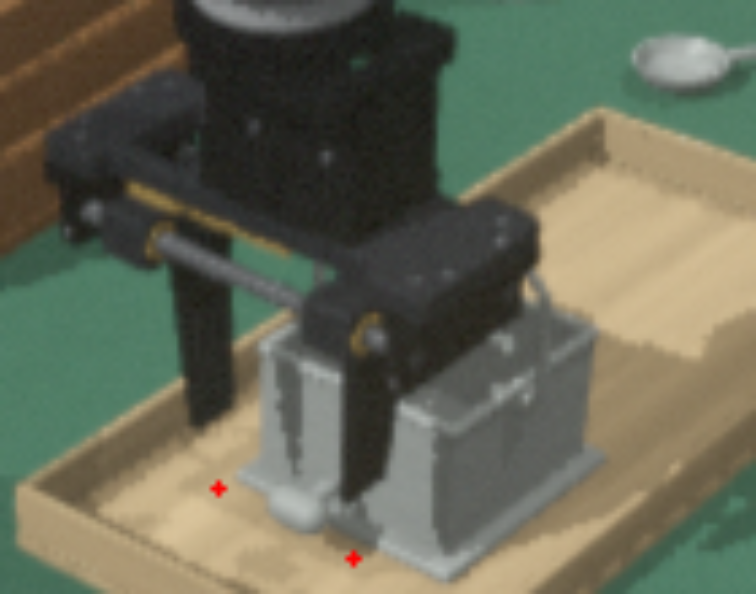

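```bash
python3 -c "
from h import *
plan((.5245,-.0472,.011),-5.6,4)"
```

```text
now [ 0.5282 -0.0461  0.0359] -5.6 tilt [-0.003 -0.024 -1.   ] 20.77
[[-0.09, 0.02, 0.62], [-0.09, 0.02, 0.62], [-0.09, 0.02, 0.62], [-0.09, 0.02, 0.62]] turn -0.01 q6 -0.06
```

>>> jog_arm(gripper=[0.4,0.4,0.4,0.4,0.4,0.4,0.4,0.4], linear=[[-0.3,0.1,0.0],[-0.2,0,0.4],[0,0,0.6],[0,0,0.6],[0,0,0.5],[0,0,0.2],[0,0,0],[0,0,0]], turn=[0,0,0,0,0,0,0,0])

```text
time_s: 21.43
eef_pos: [0.5231, -0.0475, 0.0114]
tcp_rot: [0.012, 0.999, -0.049, 0.0]
wrist_force: [0.6, -0.5, -0.7]
width: 0.0571
```

```bash
python3 look.py s16 290 100 430 210 5.4
```

```text
[ 0.5231 -0.0474  0.0114] -5.6 [-0.001 -0.025 -1.   ] w 0.057 21.4833 [-0.2 -0.7  0.6]
[[335.30205888 191.40552897]
 [355.1832944  201.87974469]]
```

View pics/s16.png

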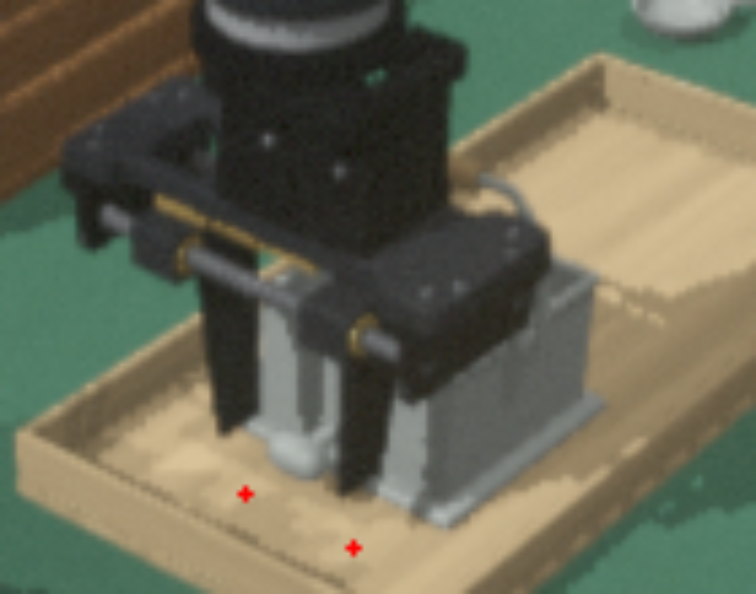

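>>> jog_arm(gripper=[0.4,0.4,0.4,0.4,0.4,0.4,0.4], linear=[[0,0,0.3],[0,0,0.4],[0,0,0.4],[0,0,0.3],[0,0,0.1],[0,0,0],[0,0,0]], turn=[0,0,0,0,0,0,0])

```text
time_s: 22.07
eef_pos: [0.5237, -0.0479, -0.0048]
tcp_rot: [0.012, 0.999, -0.049, 0.001]
wrist_force: [0.7, 0.3, -0.3]
width: 0.0565
```

```bash
python3 look.py s17 290 100 430 210 5.4
```

```text
[ 0.5236 -0.0479 -0.0048] -5.6 [-0.    -0.025 -1.   ] w 0.0568 22.1167 [ 0.2 -0.7  0.4]
[[335.24905078 197.05658667]
 [354.84270443 207.55587672]]
```

View pics/s17.png

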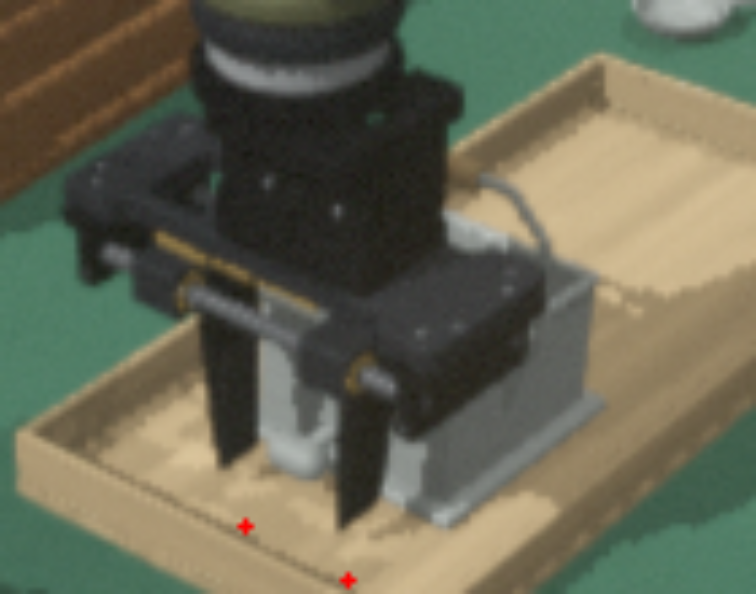

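Tips are at zoomed (240,457) and (360,515), either side of the lug at (300,452) and about 15 mm below its centre. Closing with 15 N.

>>> jog_arm(gripper=[1,1,1,1,1,1,1,1,1], linear=[[0,0,0],[0,0,0],[0,0,0],[0,0,0],[0,0,0],[0,0,0],[0,0,0],[0,0,0],[0,0,0]], turn=[0,0,0,0,0,0,0,0,0], force=15)

```text
time_s: 22.87
eef_pos: [0.5242, -0.048, -0.004]
tcp_rot: [0.012, 0.999, -0.049, 0.001]
wrist_force: [1.2, -0.2, -0.8]
width: 0.0266
```

```bash
python3 look.py s18 290 100 430 210 5.4
```

```text
[ 0.5242 -0.048  -0.004 ] -5.6 [ 0.001 -0.025 -1.   ] w 0.0268 22.9167 [ 0.2 -0.6 -0.2]
[[340.11530359 199.38558239]
 [349.34590027 204.34273485]]
```

View pics/s18.png

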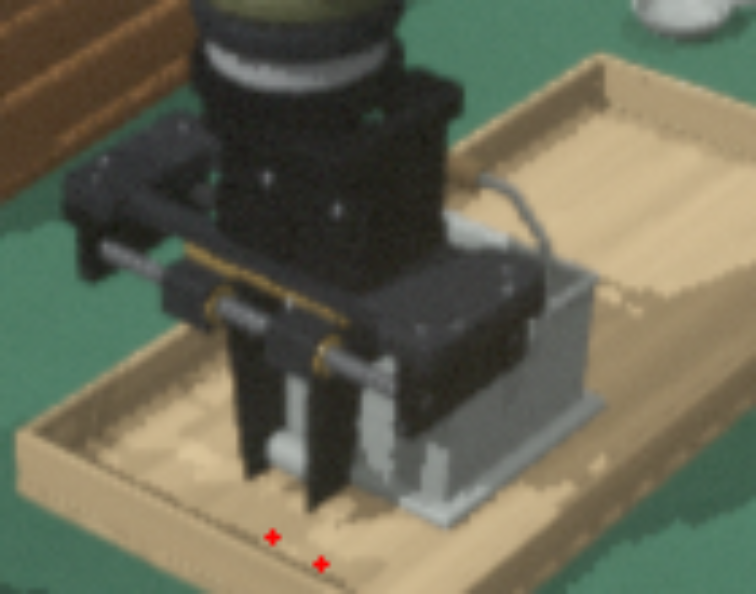

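```bash
cat > arc.py <<'E'
import sys
from h import *
S=np.array([.5242,-.0480,-.004]);hd=np.radians(-95.6);F=np.array([np.cos(hd),np.sin(hd),0])
a,b,lift=float(sys.argv[1]),float(sys.argv[2]),float(sys.argv[3]);N=int(sys.argv[4])
def T(t):
    t=np.radians(t);c,s=np.cos(t),np.sin(t)
    return S+F*(-.138*c+.026*s+.138)+np.array([0,0,.138*s+.026*c-.026+lift])
o=env.observe();h,M=heading();p=o["eef_pos"];e=p-S
fx,fz=e@F-.138,e[2]+.026
print("theta",np.degrees(np.arctan2(fz,-fx)-np.arctan2(.026,.138)),"r err mm",1e3*(np.hypot(fx,fz)-.1404),"lat",1e3*e@[-F[1],F[0],0],M[:,2].round(3),o["time_s"],o["wrist_force"],o["width"])
ts=np.linspace(a,b,N+1)[1:];q=p;R=[]
for t in ts:
    R.append([float(v) for v in (100*M.T@(T(t)-q)).round(2)]);q=T(t)
print(R)
E
python3 arc.py 0 30 0.0 9
```

```text
theta -0.018612691743696206 r err mm 0.03359627188476155 lat 0.02697587660836227 [ 0.001 -0.025 -1.   ] 22.9167 [ 0.24509372 -0.61543333 -0.15690508] 0.026769627071932745
[[0.0, 0.2, -0.8], [0.0, 0.24, -0.78], [0.0, 0.29, -0.77], [0.0, 0.33, -0.75], [0.0, 0.37, -0.73], [0.0, 0.41, -0.7], [0.0, 0.45, -0.68], [0.0, 0.49, -0.65], [0.0, 0.53, -0.62]]
```

>>> jog_arm(gripper=[1,1,1,1,1,1,1,1,1,1], linear=[[0,0.1,-0.4],[0,0.2,-0.7],[0,0.2,-0.8],[0,0.3,-0.8],[0,0.3,-0.8],[0,0.4,-0.7],[0,0.4,-0.7],[0,0.4,-0.6],[0,0.3,-0.4],[0,0,0]], turn=[0,0,0,0,0,0,0,0,0,0])

```text
time_s: 23.75
eef_pos: [0.5201, -0.0759, 0.0619]
tcp_rot: [0.013, 0.999, -0.049, 0.001]
wrist_force: [-0.7, -1.0, -1.5]
width: 0.0261
```

```bash
python3 look.py s19 290 70 450 195 4.8; python3 arc.py 30 60 0 9
```

```text
[ 0.52   -0.0756  0.0615] -5.7 [-0.    -0.026 -1.   ] w 0.0265 23.8 [ 0.   0.4 -1.3]
[[349.42069201 169.62642728]
 [358.95521961 174.2631615 ]]
theta 29.066893285195448 r err mm 2.785051323603044 lat -1.4610965695472067 [-0.    -0.026 -1.   ] 23.8 [ 0.02107446  0.42861734 -1.28735217] 0.02649771927293575
[[0.15, 0.92, -0.58], [0.0, 0.6, -0.56], [0.0, 0.63, -0.52], [0.0, 0.66, -0.48], [0.0, 0.69, -0.44], [0.0, 0.71, -0.4], [0.0, 0.73, -0.36], [0.0, 0.75, -0.32], [0.0, 0.77, -0.27]]
```

View pics/s19.png

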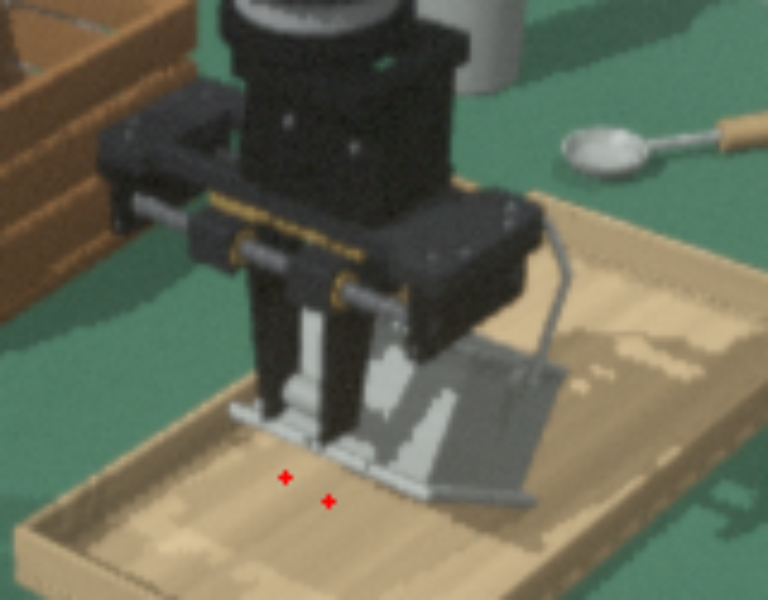

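The pail is tipping about 29° with the lug held at (300,390). Continuing along the arc.

>>> jog_arm(gripper=[1,1,1,1,1,1,1,1,1,1], linear=[[0.1,0.5,-0.3],[0.1,0.7,-0.5],[0,0.6,-0.5],[0,0.7,-0.5],[0,0.7,-0.4],[0,0.7,-0.4],[0,0.7,-0.3],[0,0.7,-0.3],[0,0.4,-0.1],[0,0,0]], turn=[0,0,0,0,0,0,0,0,0,0])

```text
time_s: 24.63
eef_pos: [0.517, -0.1369, 0.1016]
tcp_rot: [0.012, 0.999, -0.05, 0.001]
wrist_force: [-0.7, 1.4, 0.6]
width: 0.0268
```

```bash
python3 look.py s20 290 70 450 195 4.8; python3 arc.py 60 85 0 9
```

```text
[ 0.517  -0.1365  0.1014] -5.7 [ 0.001 -0.023 -1.   ] w 0.0265 24.6833 [-1.   1.5  1.9]
[[366.78749265 141.82516668]
 [376.47135927 146.06624468]]
theta 58.79860950590847 r err mm -0.07733149906924419 lat 1.4607479425762617 [ 0.001 -0.023 -1.   ] 24.6833 [-1.03880453  1.53977769  1.87172929] 0.0264650631598058
[[-0.14, 0.93, -0.3], [0.0, 0.66, -0.16], [0.0, 0.67, -0.13], [0.0, 0.67, -0.1], [0.0, 0.68, -0.07], [0.0, 0.68, -0.03], [0.0, 0.68, 0.0], [0.0, 0.68, 0.03], [0.0, 0.68, 0.07]]
```

View pics/s20.png

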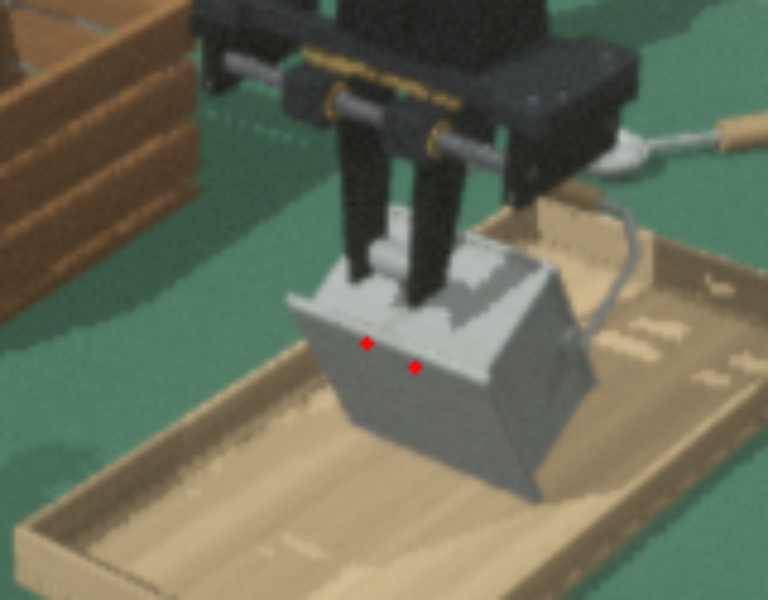

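About 60° now and still on the arc, with low forces.

>>> jog_arm(gripper=[1,1,1,1,1,1,1,1,1,1,1], linear=[[-0.1,0.4,-0.3],[0,0.6,-0.3],[0,0.7,-0.2],[0,0.7,-0.1],[0,0.7,-0.1],[0,0.7,-0.1],[0,0.7,0],[0,0.7,0],[0,0.7,0],[0,0.4,0],[0,0,0]], turn=[0,0,0,0,0,0,0,0,0,0,0])

```text
time_s: 25.6
eef_pos: [0.5065, -0.2054, 0.1101]
tcp_rot: [0.011, 0.999, -0.049, -0.002]
wrist_force: [-0.1, 0.5, -2.0]
width: 0.0265
```

```bash
python3 look.py s21 290 40 450 165 4.8; python3 arc.py 87 97 0 4
```

```text
[ 0.5066 -0.2052  0.1101] -5.7 [-0.004 -0.023 -1.   ] w 0.0265 25.65 [ 0.5  0.5 -2.4]
[[387.57621167 126.76477312]
 [397.28268622 130.63335757]]
theta 87.5020982589405 r err mm 1.160598962339665 lat -2.2161501793622245 [-0.004 -0.023 -1.   ] 25.65 [ 0.53565826  0.51969557 -2.37310807] 0.02651547947567565
[[0.22, 0.46, 0.2], [0.0, 0.6, 0.14], [0.0, 0.59, 0.16], [0.0, 0.58, 0.19]]
```

View pics/s21.png

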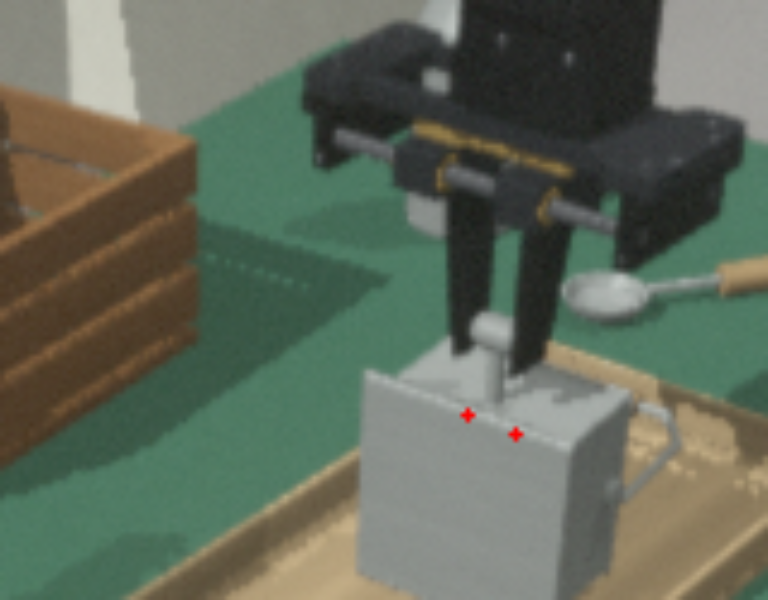

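>>> jog_arm(gripper=[1,1,1,1,1,1,1,1,1], linear=[[0.1,0.3,0.1],[0.1,0.5,0.1],[0,0.5,0.1],[0,0.5,0.2],[0,0.4,0.2],[0,0.2,0.1],[0,0,0],[0,0,0],[0,0,0]], turn=[0,0,0,0,0,0,0,0,0])

```text
time_s: 26.4
eef_pos: [0.5078, -0.2318, 0.1051]
tcp_rot: [0.012, 0.999, -0.049, -0.0]
wrist_force: [0.1, 0.7, 0.5]
width: 0.0268
```

```bash
python3 look.py s22 320 50 480 175 4.8; python3 arc.py 97 98 0 1
```

```text
[ 0.5078 -0.2318  0.1051] -5.6 [-0.001 -0.023 -1.   ] w 0.0267 26.45 [1.  0.8 0.3]
[[392.90966736 123.79678676]
 [402.57096288 127.60792607]]
theta 98.31672999028508 r err mm 2.465889999121562 lat 1.65204405458454 [-0.001 -0.023 -1.   ] 26.45 [0.96104905 0.79909452 0.27783528] 0.02668602851449414
[[-0.17, -0.16, 0.2]]
```

View pics/s22.png

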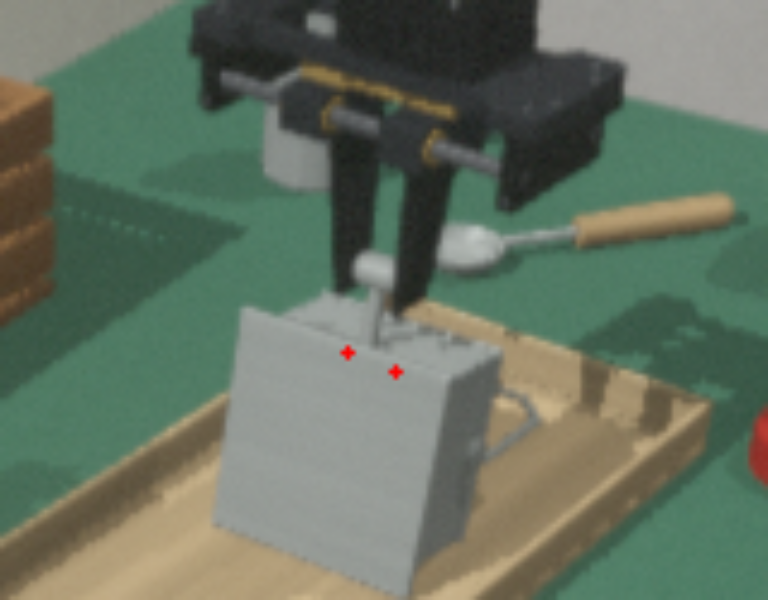

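>>> jog_arm(gripper=[1,1,1,1,1,1], linear=[[0,0.1,0.2],[0,0,0.2],[0,0,0.1],[0,0,0],[0,0,0],[0,0,0]], turn=[0,0,0,0,0,0])

```text
time_s: 26.95
eef_pos: [0.5086, -0.2336, 0.1048]
tcp_rot: [0.013, 0.999, -0.048, 0.001]
wrist_force: [-0.6, -1.5, 1.9]
width: 0.0263
```

```bash
python3 look.py s23 320 50 520 200 4; python3 -c "
from h import *
im=viewer.read_camera('top');cv2.imwrite('pics/t23.png',cv2.resize(im[120:300,370:610],None,fx=3.3,fy=3.3))"
```

```text
[ 0.5086 -0.2336  0.1049] -5.5 [ 0.    -0.026 -1.   ] w 0.0267 27.0 [-0.9 -1.2 -0.1]
[[393.01597881 123.43889644]
 [402.67872628 127.25072054]]
```

View pics/s23.png

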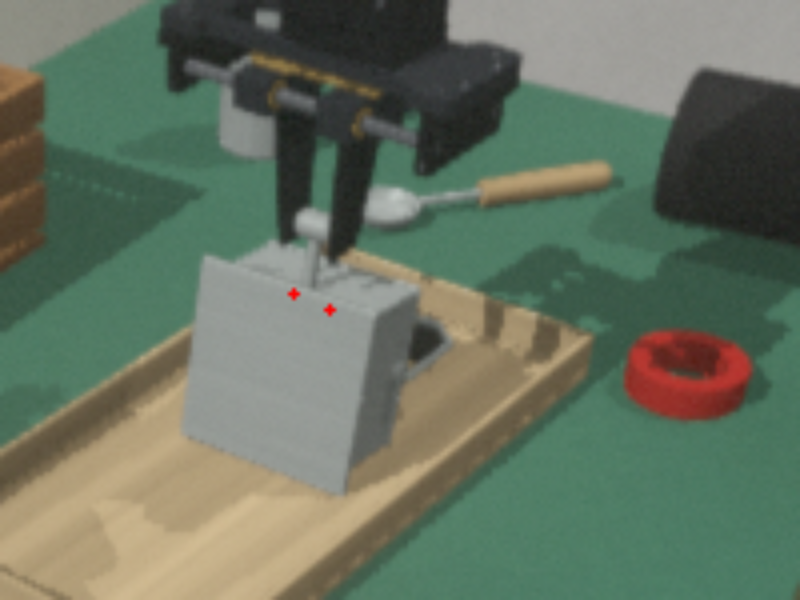

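View pics/t23.png

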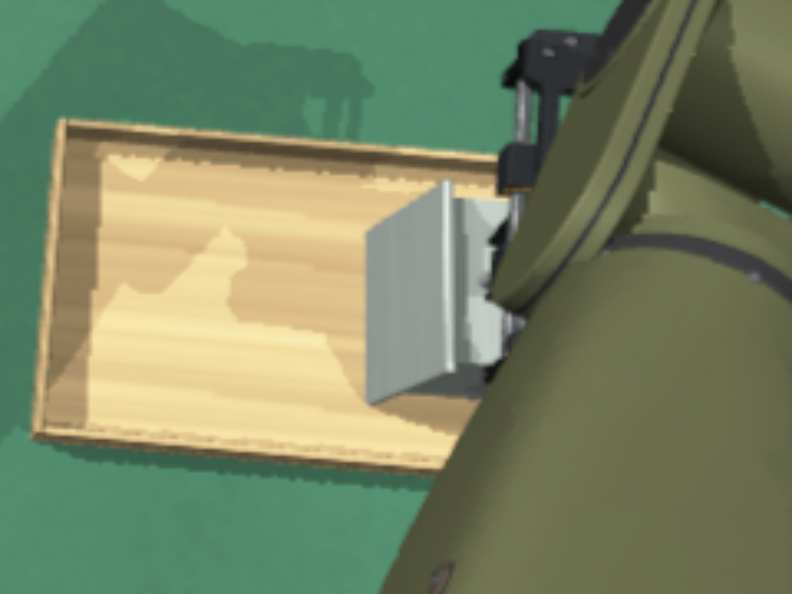

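The pail lies past vertical and a ball shows at its mouth, zoomed (430,340). Releasing and moving away.

>>> jog_arm(gripper=[0.6,0.6,0.5,0.5,0.5,0.5,0.5,0.5,0.5,0.5,0.5,0.5,0.5,0.5], linear=[[0,0,0],[0,0,0],[0,0,0],[0,0,0],[0,0,-0.5],[0,0,-1.5],[0,0,-2],[0,0,-2],[0,0,-2],[0,-2,-1],[0,-3,0],[0,-3,0],[0,-3,0],[0,-2,0]], turn=[0,0,0,0,0,0,0,0,0,0,0,0,0,0])

```text
time_s: 28.22
eef_pos: [0.5224, -0.1006, 0.1992]
tcp_rot: [0.013, 0.999, -0.052, 0.003]
wrist_force: [-0.6, 0.3, -0.9]
width: 0.0474
```

>>> jog_arm(gripper=[0.5,0.5,0.5,0.5,0.5,0.5,0.5,0.5,0.5,0.5], linear=[[0,-3,0],[0,-3,0],[0,-3,0],[0,-3,0],[0,-3,0],[0,-3,0],[0,-3,0],[0,-2,0],[0,0,0],[0,0,0]], turn=[0,0,0,0,0,0,0,0,0,0])

```text
time_s: 29.05
eef_pos: [0.5475, 0.1442, 0.1991]
tcp_rot: [0.012, 0.999, -0.05, 0.007]
wrist_force: [0.4, -0.2, 0.5]
width: 0.0475
```

```bash
python3 look.py s24 320 50 520 200 4; python3 -c "
from h import *
im=viewer.read_camera('top');cv2.imwrite('pics/t24.png',cv2.resize(im[120:300,370:610],None,fx=3.3,fy=3.3))"
```

```text
[0.5475 0.1439 0.1991] -5.7 [ 0.013 -0.024 -1.   ] w 0.0478 29.1 [-0.5  0.5 -0.3]
[[261.32436898 153.86905477]
 [280.48031032 164.3645944 ]]
```

View pics/s24.png

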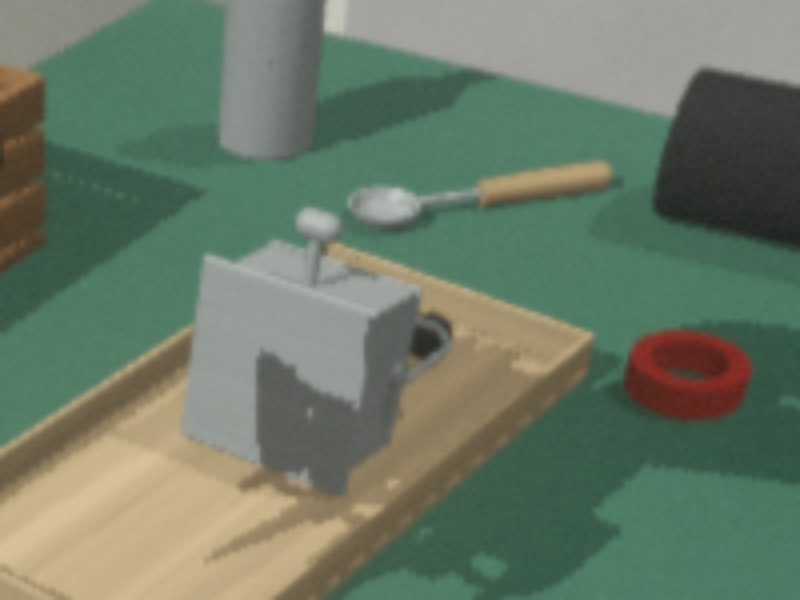

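View pics/t24.png

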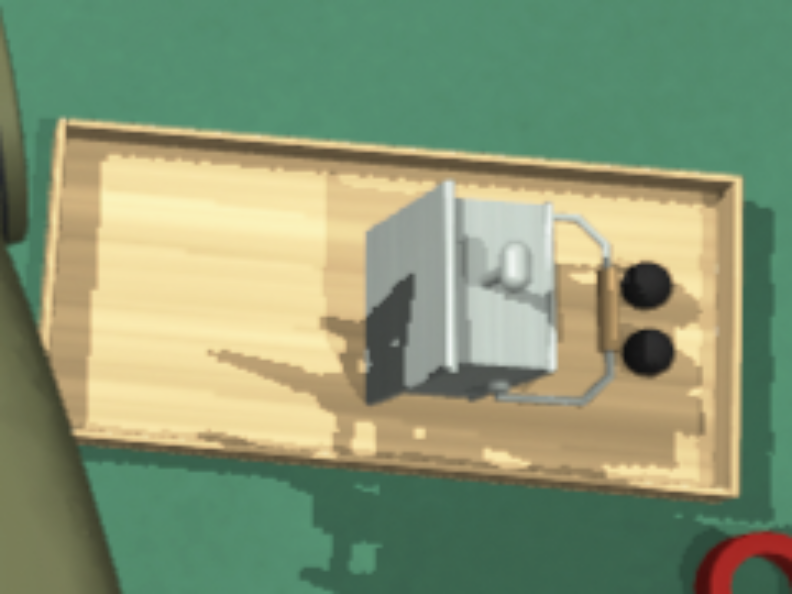

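Both balls are out at zoomed (647,285) and (647,352), resting just past the bail in the tray, and the pail lies on its front with its mouth toward the far end. I'll check that everything is at rest, then hand in.

Run:
```python
from h import *
a=viewer.read_camera('top')
for i in range(8): b=viewer.read_camera('top')
d=cv2.absdiff(a,b)[150:275,450:600].max(2); print((d>40).sum(), env.observe()['time_s'])
if (d>40).sum()<30: print(env.sign_off())
```

```text
10 29.6
the job is handed in; nothing more can be done
None
```

The job is done and handed in at 29.6 s of the 64 s allowed. The pail lies on its front in the tray with its mouth toward the far end. Both balls are out and resting in the tray.

**What I did:**
- I lifted the pail by its bail on the second try. The first grasp closed on nothing, above the grip, and left the pail undisturbed.
- I set it upright in the tray with the lug toward the near end and let go. It stood 69 mm off the tray's middle, against the 75 mm suggested, and about 1.5° off square.
- I took the lug by its two ends with 15 N and followed the tipping arc to about 98°. I held the lug until the pail lay down, then released it and backed away.

**Last checks:**
- The top view shows both balls in the tray just beyond the bail, and the robot was clear of everything.
- Pictures taken 0.4 s apart showed almost no change, so nothing appeared to be moving. I did not watch a full second before handing in.
- The forces I read between moves stayed under about 5 N.

**Disagreement:** the reported tool height did not match the pictures. The fingertips showed roughly 20–35 mm higher than the reported pose, and that is why the first grasp missed. I never found the cause, and set the height for both later grasps from the side pictures.

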